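# Isolate the microscope bench and pack away its syringes

## Task

Shut down the microscope bench. First swing the isolator's black handle from on to off, so that the padlock hole in its tail lines up with the hole in the box's steel tab and a padlock could go straight through. Then lay every syringe whose plunger is pulled out flat inside the grey sample case and every syringe whose plunger is pushed in flat in the white tray, without shifting the plungers; when all are sorted shut the case's lid fully, and only then swing its hasp over until it lies flat on the lid over the staple. Leave everything else where it stands.

Things in the scene. Friction and masses are not known exactly. Their poses are not given: they have to be found in the camera images.
- isolator: fixed grey isolator (mains disconnect) box 150 x 120 x 60 mm high; origin at the centre of its underside, z up. The pivot of its handle is the vertical line through this origin
- handle (a joint): angle of the isolator's black handle about the vertical pivot, rad, growing clockwise seen from above. 0 = handle pointing along the box's -y (on); 1.571 = along the box's -x (off, holes in line). It turns freely on past off to 2.0 and back to -0.25, with no click or stop at off, and stays where it is left (friction about 0.25 N m)
- handle_grip (a point): point on the middle of the top face of the handle's grip bar, 90 mm from the pivot, 100 mm above the table. The bar is 16 mm wide and 26 mm tall (its underside 14 mm above the box top) and reaches from the pivot to 116 mm out
- handle_hole (a point): centre of the 10 mm padlock hole in the ring at the end of the handle's short tail, 62 mm from the pivot on the side opposite the grip bar, about 74 mm above the table
- tab_hole (a point): centre of the matching 10 mm padlock hole in the fixed steel tab on top of the isolator box, 62 mm from the pivot along the box's +x, 66 mm above the table; the tail ring passes just above the tab
- case: fixed grey sample case, an open box 200 mm (its x) x 240 mm (its y) x 50 mm high, walls and floor 5 mm; origin at the centre of its underside, z up. The lid hinges along the top of its +x wall, the hasp at the middle of its -x wall
- lid (a joint): angle of the case's hinged clear lid (grey edges, 6 mm thick, 200 mm from hinge line to free edge, 240 mm long), rad: 0 = shut flat on the case, 1.571 = upright, larger leans outward, up to 1.95. The hinge line lies 50 mm above the table at x = +100 mm of the case, along the case's y. It stays where it is left (friction about 0.28 N m)
- hasp (a joint): angle of the steel hasp strap (66 mm long, 32 mm wide, 4 mm thick, its slot drops over the small steel staple on the lid, a loop 12 mm wide and 11 mm high, 31 mm from the hasp's hinge), rad: 0 = flat on the shut lid over the staple, 1.571 = upright, larger leans outward, away from the lid, up to 3.0. Its hinge line is parallel to the case's y at x = -106 mm of the case, 56 mm above the table. It stays where it is left (friction about 0.045 N m)
- hasp_tip (a point): middle of the hasp strap's free end, 66 mm from its hinge line; the last 24 mm of the strap are solid
- tray: fixed white discard tray, open box 140 mm (its x) x 180 mm (its y) x 28 mm high, walls and floor 4 mm; origin at the centre of its underside
- syringe_a: loose clear plastic syringe lying on its side, barrel 20 mm diameter and 90 mm long, about 40 g; origin on the barrel's axis at mid-barrel, 10 mm above what it lies on; x along the barrel towards the nozzle (6 mm thick, its end 57 mm from the origin). A finger flange 34 mm wide, 20 mm high and 4 mm thick, flat below so that it does not roll, stands 45 mm behind the origin. May be absent
- plunger_a (a joint): how far the plunger of syringe_a is pulled out, m: 0 to about 0.003 = pushed in (empty), about 0.036 to 0.044 = pulled out (full); the thumb disc (19 mm diameter) stands 60 mm plus this value behind the syringe's origin. Moves at about 4 N along the barrel
- syringe_b: loose clear plastic syringe lying on its side, barrel 20 mm diameter and 90 mm long, about 40 g; origin on the barrel's axis at mid-barrel, 10 mm above what it lies on; x along the barrel towards the nozzle (6 mm thick, its end 57 mm from the origin). A finger flange 34 mm wide, 20 mm high and 4 mm thick, flat below so that it does not roll, stands 45 mm behind the origin. May be absent
- plunger_b (a joint): how far the plunger of syringe_b is pulled out, m: 0 to about 0.003 = pushed in (empty), about 0.036 to 0.044 = pulled out (full); the thumb disc (19 mm diameter) stands 60 mm plus this value behind the syringe's origin. Moves at about 4 N along the barrel
- syringe_c: loose clear plastic syringe lying on its side, barrel 20 mm diameter and 90 mm long, about 40 g; origin on the barrel's axis at mid-barrel, 10 mm above what it lies on; x along the barrel towards the nozzle (6 mm thick, its end 57 mm from the origin). A finger flange 34 mm wide, 20 mm high and 4 mm thick, flat below so that it does not roll, stands 45 mm behind the origin. May be absent
- plunger_c (a joint): how far the plunger of syringe_c is pulled out, m: 0 to about 0.003 = pushed in (empty), about 0.036 to 0.044 = pulled out (full); the thumb disc (19 mm diameter) stands 60 mm plus this value behind the syringe's origin. Moves at about 4 N along the barrel
- syringe_d: loose clear plastic syringe lying on its side, barrel 20 mm diameter and 90 mm long, about 40 g; origin on the barrel's axis at mid-barrel, 10 mm above what it lies on; x along the barrel towards the nozzle (6 mm thick, its end 57 mm from the origin). A finger flange 34 mm wide, 20 mm high and 4 mm thick, flat below so that it does not roll, stands 45 mm behind the origin. May be absent
- plunger_d (a joint): how far the plunger of syringe_d is pulled out, m: 0 to about 0.003 = pushed in (empty), about 0.036 to 0.044 = pulled out (full); the thumb disc (19 mm diameter) stands 60 mm plus this value behind the syringe's origin. Moves at about 4 N along the barrel
- syringe_e: loose clear plastic syringe lying on its side, barrel 20 mm diameter and 90 mm long, about 40 g; origin on the barrel's axis at mid-barrel, 10 mm above what it lies on; x along the barrel towards the nozzle (6 mm thick, its end 57 mm from the origin). A finger flange 34 mm wide, 20 mm high and 4 mm thick, flat below so that it does not roll, stands 45 mm behind the origin. May be absent
- plunger_e (a joint): how far the plunger of syringe_e is pulled out, m: 0 to about 0.003 = pushed in (empty), about 0.036 to 0.044 = pulled out (full); the thumb disc (19 mm diameter) stands 60 mm plus this value behind the syringe's origin. Moves at about 4 N along the barrel
- petri_a: bystander, loose: shut petri dish, 90 mm diameter, 15 mm high; origin at the centre of its underside. Not to be disturbed
- petri_b: bystander, loose: shut petri dish, 90 mm diameter, 15 mm high; origin at the centre of its underside. Not to be disturbed
- reagent: bystander, loose: amber glass bottle, 60 mm diameter, 130 mm high; origin at the centre of its underside. Not to be disturbed
- forceps: bystander, loose: steel forceps, 110 mm long, 5 mm thick; origin at the centre of its underside. Not to be disturbed
Things that resemble listed ones, but are neither listed nor needed, are in the scene too. What is shaped like the syringe_a but pink or turquoise is not meant.

How it is judged:
By the outcome, as a careful person would: the job done as asked, in the order asked, and still so for the second after the job is handed in, with the robot touching nothing.
Of syringe_a, syringe_b, syringe_c only 2 to 3 are there at a start; the rules pass over those that are not, and their reading is None.
Of syringe_d, syringe_e only 1 to 2 are there at a start; the rules pass over those that are not, and their reading is None.
At some moment in a run one of syringe_a, syringe_b, syringe_c, syringe_d, syringe_e may be knocked a few centimetres aside while the robot is not near it.
Once in a run the grip may slacken for a moment while it holds something.
It also fails if it takes over 210 s, if anything falls off the work surface, if the arm or the gripper's body presses on something with over 40 N, if the wrist force passes 120 N, or if a joint passes its speed limit or range.

## Robot

A 7-joint arm with a two-finger parallel gripper is mounted at the origin on the work surface. World frame = base frame: x ahead of the robot, y to its left, z up, the work surface at z = 0. Lengths are in m, angles in rad, forces in N, time in s.
With the tool pointing down it reaches from about 0.4 to 0.875 m from the base axis. Payload 6.5 kg.
Tool frame: the origin (TCP) lies on the centre line of the jaws, within the pads' length; the fingertips stand 25 mm ahead of it and the grasp point (between the pads) lies 6 mm ahead of it; z points along the fingers, y is the line along which they close (so a half turn about z gives the same grasp; the last joint's range is limited). The gripper opens to 85 mm and grips with 20 to 120 N. Pads are 22 mm wide; open, the fingers measure 114 mm over their backs; the gripper's body (76 mm by 85 mm) begins 54 mm behind the grasp point. The pads swing forward as they close: fully open they stand 13 mm farther back than shut.
Start: joints at [1.24, 0.536, -0.004, 1.538, 0.003, 1.067, -0.071], TCP at [0.17, -0.627, 0.256] pointing down, gripper open.
Joint ranges: [-2.7, 2.7], [-0.37, 2.16], [-1.27, 1.26], [0.24, 2.4], [-1.31, 4.45], [0.19, 1.91], [-2.76, 2.76]. Speed limits (rad/s): [2.39, 2.39, 3.14, 3.14, 3.14, 3.14, 3.14].

## Interface

Orientations are given as a 3x3 rotation matrix whose columns are the frame's x, y, z axes.
In Python, from station import ctrl, eyes, job gives the robot as it stands.
- The arm moves only by the shell command python3 -m pendant 'ROWS'. ROWS is a JSON object of lists of equal length, an entry for each row: "slide": the shift along the tool's x, y, z in mm, a list of three; "turn": the turn, a rotation vector about the tool's x, y, z in rad, a list of three; "fingers": the finger opening in mm, from 0 to 85.4. In form: {"slide": [[dx, dy, dz], ...], "turn": [[rx, ry, rz], ...], "fingers": [fingers, ...]}. A call has 1 to 20 rows; each row shifts and turns the commanded pose from where the row before left it, along the tool's axes as they then stand; what a row does not reach is not made up. A row lasts 1/10 s, in which the tool goes at most 50 mm and 8.59 degrees, less where a joint would pass 70% of its speed; a pose out of reach is approached as far as the arm can. A call with a gripper value outside its range is refused whole. The fingers move at their own pace and stop on an object; the grip force is fixed at half the most. Time passes only in rows, so rows that do not move let the fingers close. It gives the time, the measured TCP pose, the force, the opening and the grip force at its end, in the units of the state.
- ctrl.observe(): the state, without advancing time (a new reading comes with each control period).
- eyes.read_camera(name): name is "scene" or "top"; returns a dict with "image" (384x512x3 uint8, red, green, blue), "depth" (384x512 float32, m along the optical axis (not along the pixel's ray), 0 where there is no reading), "mtx" (3x3 intrinsics, pixels), "view" (4x4, takes a point from world to camera coordinates). Camera axes: x right, y down, z forward; pixel columns grow to the right and rows downward; lengths in m; the calibration is good to about 2 mm. A picture is of the moment at which its call begins.
- job.finish_job(): hands the job in; it is judged then, once.
The state is a dict: "clock": time; "q": joint angles; "qvel": joint speeds; "tau": joint torques, N m; "tool_pos": TCP position; "ee_rot": TCP orientation; "wrist_force": force on the tool from outside, world axes, zero at the start; "moment": the same for the moment, N m; "width": finger opening in m; "grip_force": force on a finger pad.
Only numpy, scipy, OpenCV 4.12 (cv2) and the standard library are available. Lean on these libraries where they do the work, as an engineer would, in place of code of your own. Each camera call takes 0.05 s, during which the arm holds its last target. There are 200 camera calls.

## Working session

There is one attempt and no reset: what is moved stays moved. The work goes in short steps, Python scripts to look and compute and a shell command to move; the robot and the scene stay as the last step left them, time stands still between calls to the robot, and variables do not carry over. Pictures are saved under pics/ and viewed, at most 14 in all, crops included, and the job is handed in when it is done.

```bash
ls; mkdir -p pics
cat > h.py <<'E'
import numpy as np,cv2
from station import ctrl,eyes,job
def cam(n):
    c=eyes.read_camera(n); return c
def save(c,p,s=1.5,box=None):
    im=c["image"][:,:,::-1]
    if box: im=im[box[1]:box[3],box[0]:box[2]]
    cv2.imwrite(p,cv2.resize(im,None,fx=s,fy=s,interpolation=cv2.INTER_CUBIC))
def ray(c,u,v,z):
    V=c["view"];R=V[:3,:3];t=V[:3,3];o=-R.T@t
    d=R.T@np.linalg.inv(c["mtx"])@np.array([u,v,1.]);return o+d*(z-o[2])/d[2]
def proj(c,p):
    V=c["view"];q=c["mtx"]@(V[:3,:3]@np.asarray(p)+V[:3,3]);return q[:2]/q[2]
def cloud(c):
    h,w=c["depth"].shape;u,v=np.meshgrid(np.arange(w),np.arange(h));d=c["depth"]
    P=np.stack([u*d,v*d,d],-1)@np.linalg.inv(c["mtx"]).T
    V=c["view"];return (P-V[:3,3])@V[:3,:3]
def st():
    s=ctrl.observe();print("t",round(s["clock"],2),"p",np.round(s["tool_pos"],4),"R",np.round(s["ee_rot"],3).tolist(),"w",round(s["width"],4),"gf",round(float(s["grip_force"]),1),"F",np.round(s["wrist_force"],1))
    return s
E
python3 - <<'E'
from h import *
st()
for n in("top","scene"):
    c=cam(n);save(c,f"pics/{n}0.png",1.56);np.savez(f"{n}0.npz",**c);print(n,np.round(c["mtx"],1).tolist(),np.round(c["view"],3).tolist())
E
```

```text
pics
t 0.0 p [ 0.1699 -0.6268  0.2554] R [[0.965, 0.262, -0.001], [0.262, -0.965, 0.002], [-0.0, -0.002, -1.0]] w 0.0856 gf 0.0 F [ 0.4 -0.2 -0.3]
top [[431.3, 0.0, 256.4], [0.0, 431.3, 195.4], [0.0, 0.0, 1.0]] [[-0.029, -1.0, -0.005, 0.019], [-0.995, 0.029, -0.098, 0.528], [0.098, 0.002, -0.995, 1.481], [0.0, 0.0, 0.0, 1.0]]
scene [[481.4, 0.0, 262.5], [0.0, 481.4, 192.3], [0.0, 0.0, 1.0]] [[0.29, 0.957, 0.013, -0.15], [0.783, -0.229, -0.579, -0.354], [-0.551, 0.179, -0.815, 1.772], [0.0, 0.0, 0.0, 1.0]]
```

View pics/top0.png

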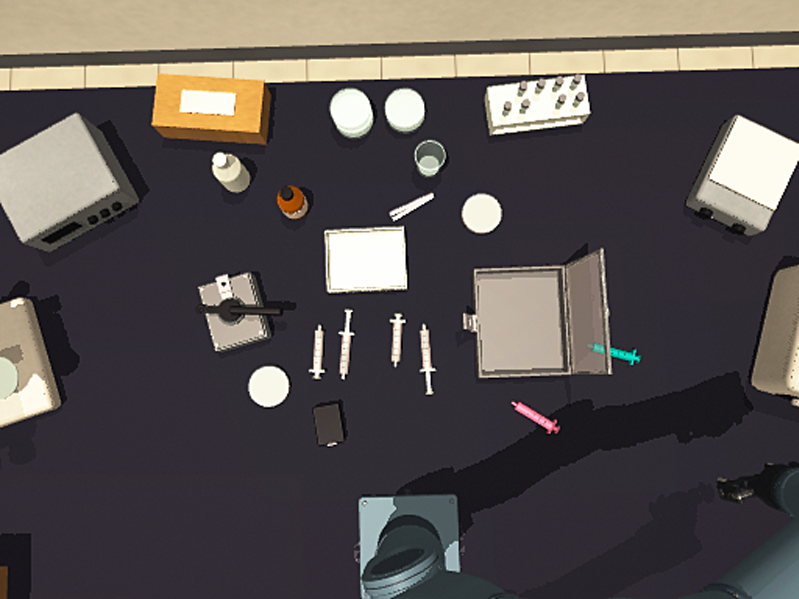

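View pics/scene0.png

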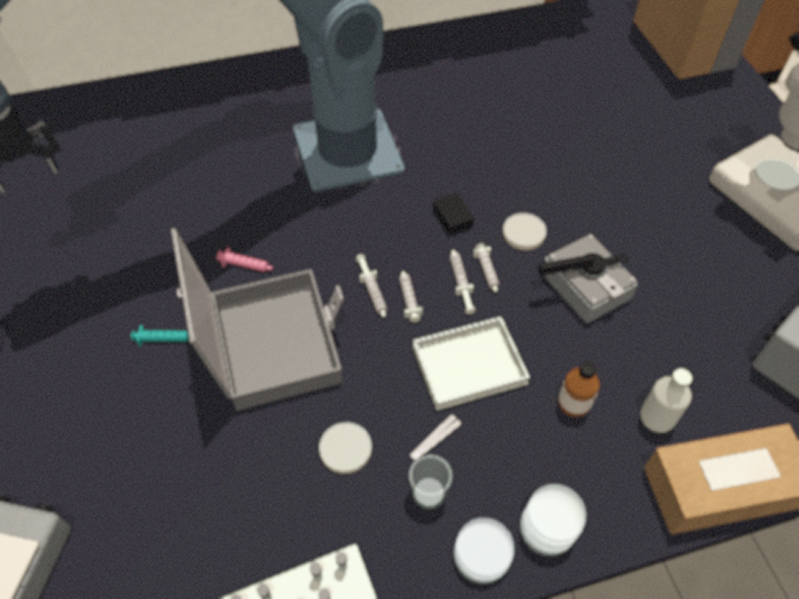

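The top view (800 px picture) shows the isolator at (235,310) with its handle pointing right and its tab up. Four white syringes stand at x≈318, 346, 397 and 427, y≈350. The tray is at (366,260), the case at (520,322) with its lid leaning right and the hasp at (469,322). Next I'll measure these.

Run:
```python
from h import *
c=dict(np.load("top0.npz"));im=c["image"];P=cloud(c)
save(c,"pics/crop1.png",6,(190,180,320,270))
hsv=cv2.cvtColor(im,cv2.COLOR_RGB2HSV)
m=((hsv[...,2]>110)).astype(np.uint8)
n,l,s,ce=cv2.connectedComponentsWithStats(m)
for i in range(1,n):
    if s[i,4]<25: continue
    x,y,w,h,a=s[i]
    if not(110<x<420 and 90<y<300):continue
    ys,xs=np.where(l==i)
    z=np.median(P[ys,xs,2])
    pts=np.array([ray(c,u,v,max(z,0))[:2] for u,v in zip(xs,ys)])
    r=cv2.minAreaRect((pts*1000).astype(np.float32))
    b=cv2.boxPoints(r)
    print(i,"box",s[i].tolist(),"z",round(z,3),"ctr",np.round(r[0],1),"size",np.round(r[1],1),"ang",round(r[2],1))
```

```text
8 box [136, 98, 24, 25, 433] z 0.099 ctr [824.7 366.8] size [101.3  60. ] ang 43.5
9 box [178, 119, 19, 21, 225] z 0.086 ctr [754.2 232.8] size [70.  57.9] ang 34.8
10 box [250, 124, 28, 18, 159] z 0.003 ctr [760.3 -29.1] size [ 22.9 109.9] ang 25.3
11 box [296, 124, 26, 26, 520] z 0.014 ctr [ 735.1 -187.7] size [89.2 90.9] ang 87.8
13 box [208, 145, 53, 43, 2088] z 0.005 ctr [638.4  81.2] size [147.6 183.1] ang 1.0
14 box [384, 159, 27, 81, 296] z 0.247 ctr [ 486.  -413.3] size [239.1  62.8] ang 1.4
15 box [297, 162, 92, 80, 5258] z 0.008 ctr [ 498.7 -293.7] size [273.  313.3] ang 0.5
18 box [127, 175, 39, 21, 518] z 0.061 ctr [571.6 380.8] size [131.2  69. ] ang 88.3
21 box [217, 198, 10, 45, 204] z 0.016 ctr [446.8 127.8] size [153.5  31.5] ang 1.1
22 box [132, 201, 39, 24, 585] z 0.06 ctr [491.6 363.9] size [ 84.5 116.8] ang 14.8
23 box [250, 201, 10, 35, 172] z 0.018 ctr [450.  13.] size [ 31.6 118.8] ang 88.4
25 box [198, 208, 10, 35, 173] z 0.018 ctr [430.8 195.2] size [ 31.4 118.5] ang 89.0
26 box [269, 208, 11, 45, 207] z 0.017 ctr [406.4 -53.7] size [ 34.8 153. ] ang 88.2
27 box [159, 235, 27, 26, 547] z 0.015 ctr [355.7 303.3] size [90.8 86.5] ang 88.4
28 box [328, 257, 31, 21, 191] z 0.017 ctr [ 270.6 -285.3] size [119.1  32.4] ang 61.8
```

View pics/crop1.png

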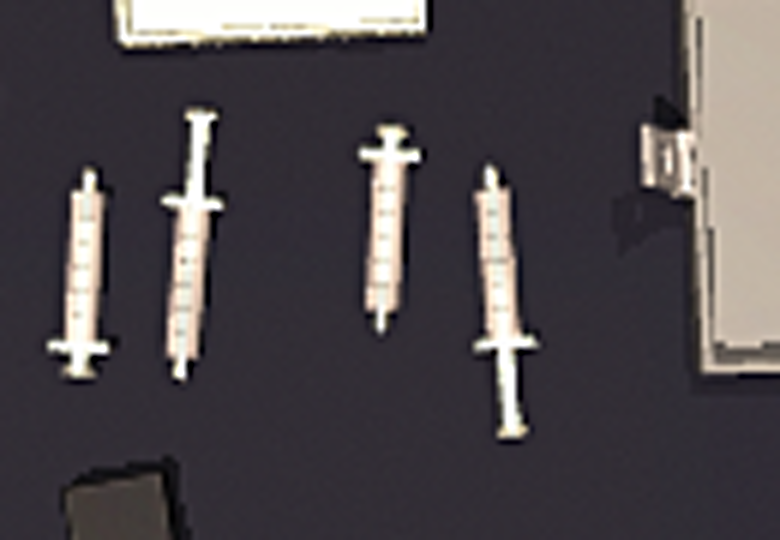

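```bash
cat >> h.py <<'E'
def slab(c,x0,x1,y0,y1,z0,z1,zp):
    P=cloud(c);m=(c["depth"]>0)&(P[...,0]>x0)&(P[...,0]<x1)&(P[...,1]>y0)&(P[...,1]<y1)&(P[...,2]>z0)&(P[...,2]<z1)
    vs,us=np.where(m);return np.array([ray(c,u,v,zp)[:2] for u,v in zip(us,vs)])*1000
def rect(p):
    r=cv2.minAreaRect(p.astype(np.float32));return np.round(r[0],1),np.round(r[1],1),round(r[2],2),len(p)
E
python3 - <<'E'
from h import *
for n in("top","scene"):
    c=dict(np.load(n+"0.npz"));print(n)
    for nm,a in dict(iso=(.42,.68,.26,.48,.052,.068,.06),handle=(.42,.68,.2,.48,.088,.11,.1),case=(.33,.68,-.39,-.1,.044,.056,.05),hasp=(.4,.6,-.2,-.1,.06,.15,.06),lid=(.3,.7,-.5,-.3,.07,.3,.1),tray=(.5,.75,-.05,.2,.022,.034,.028)).items():
        try:print(nm,*rect(slab(c,*a)))
        except Exception as e:print(nm,e)
    P=cloud(c);m=(P[...,0]>.33)&(P[...,0]<.68)&(P[...,1]<-.3)&(P[...,1]>-.52)&(P[...,2]>.06)&(P[...,2]<.3)&(c["depth"]>0)
    q=P[m];print("lid pts",len(q),q.min(0),q.max(0));
    if len(q)>10:
        ce=q.mean(0);w=np.linalg.svd(q-ce)[2];print("ctr",ce,"normal",w[2])
    m=(P[...,0]>.4)&(P[...,0]<.58)&(P[...,1]<-.1)&(P[...,1]>-.2)&(P[...,2]>.057)&(P[...,2]<.3)&(c["depth"]>0)
    q=P[m];print("hasp pts",np.round(q,3)[::4].tolist())
c=dict(np.load("top0.npz"));save(c,"pics/crop2.png",8,(120,165,200,235))
E
```

```text
top
iso [525.9 373.1] [158.  118.1] 15.33 1092
handle [521.5 313.9] [113.7  24.5] 82.62 168
case [ 483.  -257.9] [239.9 215.5] 0.54 449
hasp [ 478.7 -145.9] [48.5 27.4] 7.18 63
lid [ 495.6 -396.3] [263.3  83. ] 0.41 1807
tray [634.5  79.7] [140.7 179.7] 1.07 214
lid pts 1881 [ 0.36585229 -0.40099224  0.06006395] [ 0.604213   -0.36009125  0.25470868]
ctr [ 0.48335859 -0.37492187  0.16916281] normal [-0.00958129  0.99336493  0.11460506]
hasp pts [[0.497, -0.128, 0.117], [0.494, -0.136, 0.108], [0.497, -0.154, 0.062], [0.491, -0.136, 0.106], [0.487, -0.128, 0.12], [0.489, -0.145, 0.083], [0.484, -0.128, 0.117], [0.487, -0.149, 0.067], [0.481, -0.136, 0.105], [0.484, -0.157, 0.062], [0.48, -0.145, 0.076], [0.474, -0.13, 0.121], [0.477, -0.157, 0.057], [0.472, -0.14, 0.089], [0.473, -0.156, 0.063], [0.469, -0.144, 0.083], [0.466, -0.14, 0.082], [0.467, -0.156, 0.06]]
scene
iso [531.2 371.4] [149.4 123.3] 14.72 986
handle [526.6 312.8] [114.5  24.9] 86.39 222
case [ 486.3 -257.4] [245.4 216.4] 0.3 612
hasp [ 462.9 -136.2] [23.8 78.8] 54.14 117
lid [ 424.9 -385.5] [398.   54.6] 4.65 1340
tr
[... 306 characters left out ...]
0.128, 0.112], [0.487, -0.13, 0.119], [0.479, -0.135, 0.106], [0.47, -0.14, 0.092], [0.487, -0.13, 0.11], [0.478, -0.138, 0.096], [0.496, -0.129, 0.116], [0.477, -0.138, 0.09], [0.499, -0.13, 0.116], [0.474, -0.138, 0.081], [0.495, -0.13, 0.106], [0.491, -0.138, 0.099], [0.469, -0.147, 0.067], [0.497, -0.136, 0.102], [0.473, -0.148, 0.068], [0.498, -0.137, 0.098], [0.478, -0.149, 0.069], [0.494, -0.139, 0.087], [0.476, -0.149, 0.062], [0.496, -0.14, 0.086], [0.479, -0.15, 0.061], [0.499, -0.141, 0.086], [0.488, -0.149, 0.068], [0.482, -0.157, 0.057], [0.489, -0.146, 0.064], [0.486, -0.155, 0.058], [0.497, -0.145, 0.069], [0.499, -0.148, 0.067], [0.497, -0.151, 0.061], [0.502, -0.149, 0.062]]
```

View pics/crop2.png

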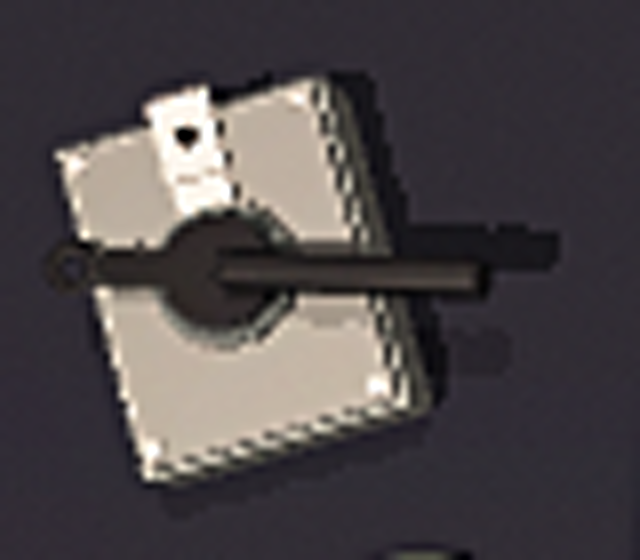

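Run:
```python
from h import *
c=dict(np.load("top0.npz"))
f=lambda x,y,z:np.round(ray(c,x/8+120-.44,y/8+165-.44,z)*1000,1)[:2]
print("tab",f(187,135,.066),"tail",f(73,268,.074),"hub",f(225,275,.09),"end",f(488,276,.097), "barstart",f(225,268,.1))
# hough-free: box edges via slab hull corners
for n in("top","scene"):
    c=dict(np.load(n+"0.npz"));p=slab(c,.42,.68,.26,.48,.055,.0645,.06);print(n,rect(p));print(cv2.boxPoints(cv2.minAreaRect(p.astype(np.float32))).round(1).tolist())
    P=cloud(c); m=(P[...,2]>.085)&(P[...,2]<.11)&(abs(P[...,0]-.53)<.04)&(P[...,1]>.25)&(P[...,1]<.34)
    q=P[m][:,:2]*1000;print("bar dir",cv2.fitLine(q.astype(np.float32),cv2.DIST_HUBER,0,.01,.01).ravel().round(3),len(q))
c=dict(np.load("scene0.npz"));save(c,"pics/crop3.png",8,(335,140,415,210))
```

```text
tab [583.4 390.2] tail [527.  436.5] hub [520.6 368. ] end [516.3 256.7] barstart [522.5 365.5]
top (array([525.8, 373.2]), array([156.9, 115.1]), 14.58, 855)
[[435.3999938964844, 409.1000061035156], [464.3999938964844, 297.70001220703125], [616.2000122070312, 337.20001220703125], [587.2000122070312, 448.6000061035156]]
bar dir [2.70000e-02 1.00000e+00 5.17489e+02 2.97988e+02] 123
scene (array([530.3, 373.3]), array([148.1, 119.4]), 14.42, 793)
[[443.79998779296875, 412.70001220703125], [473.5, 297.0], [616.9000244140625, 333.8999938964844], [587.2000122070312, 449.5]]
bar dir [8.10000e-02 9.97000e-01 5.24672e+02 2.98214e+02] 176
```

View pics/crop3.png

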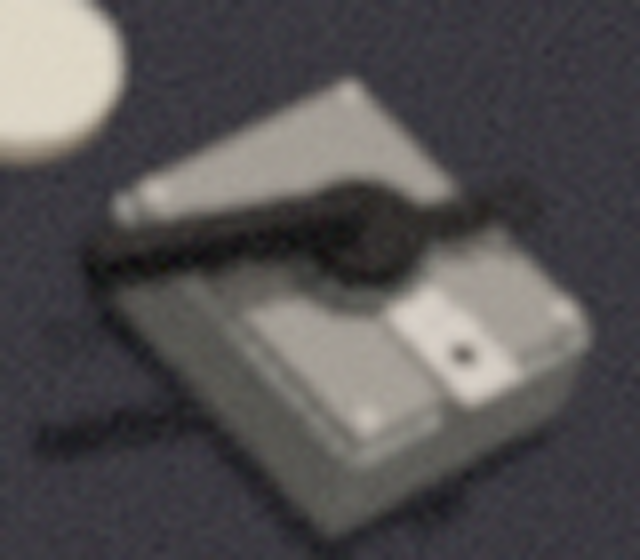

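The scene crop shows the tab hole at (463,353), with the handle bar running left from the hub at (370,240). I put the pivot at about (0.526,0.374), the box yaw at 14.5° and the handle at about 0.31 rad. I'll plan the approach now.

```bash
cat >> h.py <<'E'
def plan(legs,s=None):
    """legs: ('g',x,y,z) mm world or ('r',yaw deg of tool x); prints local slide / rz"""
    s=s or st();p=np.array(s["tool_pos"])*1000;R=np.array(s["ee_rot"])
    yaw=np.degrees(np.arctan2(R[1,0],R[0,0]));
    # keep measured tilt only as a report
    print("yaw",round(yaw,2),"tilt",np.round(R[:2,2],4))
    for L in legs:
        if L[0]=='r':
            d=(L[1]-yaw+180)%360-180;print("rz rad",round(np.radians(-d),3),"deg",round(-d,1));yaw=L[1]
        else:
            d=np.array(L[1:])-p;a=np.radians(yaw)
            l=[d[0]*np.cos(a)+d[1]*np.sin(a),d[0]*np.sin(a)-d[1]*np.cos(a),-d[2]]
            print("slide",np.round(l,1),"norm",round(np.linalg.norm(d)));p=np.array(L[1:])
E
python3 - <<'E'
from h import *
s=st()
c=dict(np.load("scene0.npz"));print("tab scene",(ray(c,335+463/8-.44,140+353/8-.44,.066)*1000).round(1))
plan([('g',170,-627,330),('g',400,-50,330),('r',87),('g',521,284,160),('g',521,284,104)],s)
E
```

```text
t 0.1 p [ 0.1699 -0.6268  0.2555] R [[0.965, 0.262, -0.001], [0.262, -0.965, 0.001], [-0.0, -0.002, -1.0]] w 0.0852 gf 0.0 F [ 0.3 -0.1  0.6]
tab scene [582.6 392.7  66. ]
yaw 15.17 tilt [-0.0006  0.0015]
slide [  0.    0.2 -74.5] norm 75
slide [ 373.  -496.7    0. ] norm 621
rz rad -1.254 deg -71.8
slide [339.9 103.4 170. ] norm 394
slide [ 0.  0. 56.] norm 56
```

```bash
python3 -m pendant '{"slide":[[0,0,-25],[0,0,-25],[0,0,-25],[23,-31,0],[23,-31,0],[23,-31,0],[23,-31,0],[23,-31,0],[23,-31,0],[23,-31,0],[23,-31,0],[23,-31,0],[23,-31,0],[23,-31,0],[23,-31,0],[23,-31,0],[23,-31,0],[23,-31,0],[23,-31,0]],"turn":[[0,0,0],[0,0,0],[0,0,0],[0,0,0],[0,0,0],[0,0,0],[0,0,0],[0,0,0],[0,0,0],[0,0,0],[0,0,0],[0,0,0],[0,0,0],[0,0,0],[0,0,0],[0,0,0],[0,0,0],[0,0,0],[0,0,0]],"fingers":[85,85,85,85,85,85,85,85,85,85,85,85,85,85,85,85,85,85,60]}' | tail -c 600; python3 -m pendant '{"slide":[[0,0,0],[0,0,0],[0,0,0],[0,0,0],[0,0,0],[0,0,0],[0,0,0],[0,0,0],[0,0,0],[0,0,0],[0,0,0]],"turn":[[0,0,-0.125],[0,0,-0.125],[0,0,-0.125],[0,0,-0.125],[0,0,-0.125],[0,0,-0.125],[0,0,-0.125],[0,0,-0.125],[0,0,-0.125],[0,0,-0.13],[0,0,0]],"fingers":[60,60,60,60,60,60,60,60,60,60,60]}' | tail -c 600
python3 - <<'E'
from h import *
plan([('r',86.7),('g',520,285,160),('g',520,285,104)])
E
```

```text
clock: 2.0
tool_pos: [0.3955, -0.0508, 0.3312]
ee_rot: [[0.965, 0.261, -0.0], [0.261, -0.965, -0.0], [-0.0, 0.0, -1.0]]
wrist_force: [0.2, -0.4, 0.6]
width: 0.073
grip_force: 0.0
clock: 3.1
tool_pos: [0.3951, -0.0523, 0.331]
ee_rot: [[0.05, 0.999, -0.001], [0.999, -0.05, 0.0], [0.0, -0.001, -1.0]]
wrist_force: [0.1, 1.2, -0.1]
width: 0.0603
grip_force: 0.0
t 3.1 p [ 0.3951 -0.0523  0.331 ] R [[0.05, 0.999, -0.001], [0.999, -0.05, 0.0], [0.0, -0.001, -1.0]] w 0.0603 gf 0.0 F [ 0.1  1.2 -0.1]
yaw 87.14 tilt [-0.0007  0.    ]
rz rad 0.008 deg 0.4
slide [343.9 105.2 171. ] norm 398
slide [ 0.  0. 56.] norm 56
```

```bash
python3 -m pendant '{"slide":[[31.3,9.5,15.5],[31.3,9.5,15.5],[31.3,9.5,15.5],[31.3,9.5,15.5],[31.3,9.5,15.5],[31.3,9.5,15.5],[31.3,9.5,15.5],[31.3,9.5,15.5],[31.3,9.5,15.5],[31.3,9.5,15.5],[31.3,9.5,15.5],[0,0,14],[0,0,14],[0,0,14],[0,0,14],[0,0,0]],"turn":[[0,0,0],[0,0,0],[0,0,0],[0,0,0],[0,0,0],[0,0,0],[0,0,0],[0,0,0],[0,0,0],[0,0,0],[0,0,0],[0,0,0],[0,0,0],[0,0,0],[0,0,0],[0,0,0]],"fingers":[60,60,60,60,60,60,60,60,60,60,60,60,60,60,60,60]}' | tail -c 250; python3 -m pendant '{"slide":[[0,0,0],[0,0,0],[0,0,0],[0,0,0],[0,0,0],[0,0,0],[0,0,0],[0,0,0]],"turn":[[0,0,0],[0,0,0],[0,0,0],[0,0,0],[0,0,0],[0,0,0],[0,0,0],[0,0,0]],"fingers":[30,25,20,18,15,12,10,10]}' | tail -c 250
python3 - <<'E'
from h import *
s=st()
p=np.array(s["tool_pos"])[:2]*1000
for piv in ((524.5,375),):
    v=p-np.array(piv);print(np.linalg.norm(v),np.degrees(np.arctan2(v[1],v[0])))
E
```

```text
clock: 4.7
tool_pos: [0.5164, 0.2843, 0.1027]
ee_rot: [[0.053, 0.999, -0.003], [0.999, -0.053, -0.002], [-0.003, -0.003, -1.0]]
wrist_force: [-0.8, 0.5, -0.3]
width: 0.0599
grip_force: 0.0
clock: 5.5
tool_pos: [0.5183, 0.2863, 0.1055]
ee_rot: [[0.052, 0.999, 0.002], [0.999, -0.052, 0.001], [0.001, 0.002, -1.0]]
wrist_force: [1.1, -1.4, 5.0]
width: 0.0148
grip_force: 59.7
t 5.5 p [0.5183 0.2863 0.1055] R [[0.052, 0.999, 0.002], [0.999, -0.052, 0.001], [0.001, 0.002, -1.0]] w 0.0148 gf 59.7 F [ 1.1 -1.4  5. ]
88.9027709321044 -93.99045885216746
```

```bash
python3 -m pendant '{"slide":[[0.35,-7.9,0],[0.35,-7.9,0],[0.35,-7.9,0],[0.35,-7.9,0],[0.35,-7.9,0],[0.35,-7.9,0],[0.35,-7.9,0],[0,0,0]],"turn":[[0,0,0.089],[0,0,0.089],[0,0,0.089],[0,0,0.089],[0,0,0.089],[0,0,0.089],[0,0,0.089],[0,0,0]],"fingers":[10,10,10,10,10,10,10,10]}' | tail -c 250
python3 - <<'E'
from h import *
s=st()
p=np.array(s["tool_pos"])[:2]*1000
v=p-np.array((524.5,375));print(np.linalg.norm(v),np.degrees(np.arctan2(v[1],v[0])))
plan([])
E
```

```text
clock: 6.3
tool_pos: [0.4675, 0.3065, 0.1055]
ee_rot: [[0.625, 0.78, 0.003], [0.78, -0.625, 0.002], [0.003, 0.001, -1.0]]
wrist_force: [4.5, -0.9, 2.9]
width: 0.0145
grip_force: 59.7
t 6.3 p [0.4675 0.3065 0.1055] R [[0.625, 0.78, 0.003], [0.78, -0.625, 0.002], [0.003, 0.001, -1.0]] w 0.0145 gf 59.7 F [ 4.5 -0.9  2.9]
89.09052135650722 -129.75675955872734
t 6.3 p [0.4675 0.3065 0.1055] R [[0.625, 0.78, 0.003], [0.78, -0.625, 0.002], [0.003, 0.001, -1.0]] w 0.0145 gf 59.7 F [ 4.5 -0.9  2.9]
yaw 51.29 tilt [0.003  0.0016]
```

```bash
python3 -m pendant '{"slide":[[0.35,-8.1,0],[0.35,-8.1,0],[0.35,-8.1,0],[0.35,-8.1,0],[0.35,-8.1,0],[0.35,-8.1,0],[0.35,-8.1,0],[0,0,0],[0,0,0]],"turn":[[0,0,0.091],[0,0,0.091],[0,0,0.091],[0,0,0.091],[0,0,0.091],[0,0,0.091],[0,0,0.091],[0,0,0],[0,0,0]],"fingers":[10,10,10,10,10,10,10,10,10]}' | tail -c 250
python3 - <<'E'
from h import *
s=st()
p=np.array(s["tool_pos"])[:2]*1000
v=p-np.array((524.5,375));print(np.linalg.norm(v),np.degrees(np.arctan2(v[1],v[0])))
for n,b in (("top",(120,150,220,240)),("scene",(320,130,430,220))):
    c=cam(n);np.savez(n+"1.npz",**c)
    im=c["image"][b[1]:b[3],b[0]:b[2],::-1];cv2.imwrite(f"{n}1.png",cv2.resize(im,(400,360),interpolation=cv2.INTER_CUBIC))
cv2.imwrite("pics/iso1.png",np.hstack([cv2.imread("top1.png"),cv2.imread("scene1.png")]))
E
```

```text
clock: 7.2
tool_pos: [0.4382, 0.3529, 0.1056]
ee_rot: [[0.966, 0.257, 0.004], [0.257, -0.966, 0.002], [0.004, -0.001, -1.0]]
wrist_force: [6.6, 1.5, 2.4]
width: 0.0146
grip_force: 59.2
t 7.2 p [0.4382 0.3529 0.1056] R [[0.966, 0.257, 0.004], [0.257, -0.966, 0.002], [0.004, -0.001, -1.0]] w 0.0146 gf 59.2 F [6.6 1.5 2.4]
89.04883877372002 -165.63402974414137
```

View pics/iso1.png

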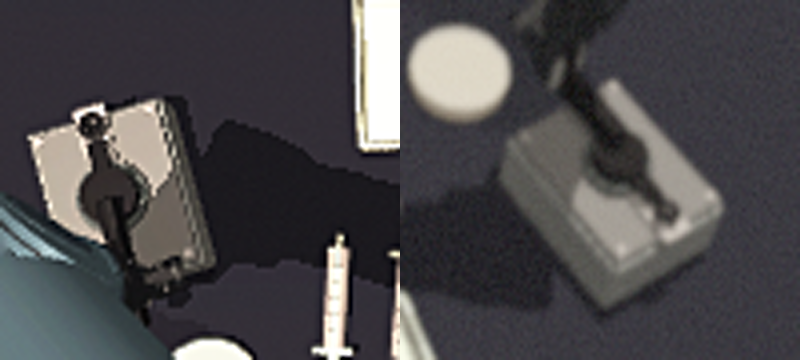

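The handle tail now lies over the tab: the ring is at (93,122) in the left half. I'll release, lift, and measure.

```bash
python3 -m pendant '{"slide":[[0,0,0],[0,0,0],[0,0,0],[0,0,0],[0,0,-15],[0,0,-20],[0,0,-30],[0,0,-30],[0,0,-30],[-25,20,-20],[-25,20,0],[-25,20,0],[0,0,0]],"turn":[[0,0,0],[0,0,0],[0,0,0],[0,0,0],[0,0,0],[0,0,0],[0,0,0],[0,0,0],[0,0,0],[0,0,0],[0,0,0],[0,0,0],[0,0,0]],"fingers":[30,40,40,40,40,40,40,40,40,40,40,40,40]}' | tail -c 250
cat >> h.py <<'E'
def syr(c,x0=.3,x1=.6,y0=-.12,y1=.25,zp=.010):
    """white syringes on the table: centre, axis, length"""
    hsv=cv2.cvtColor(c["image"],cv2.COLOR_RGB2HSV);m=((hsv[...,2]>110)).astype(np.uint8)
    n,l,s,_=cv2.connectedComponentsWithStats(m);out=[]
    for i in range(1,n):
        if not 100<s[i,4]<400: continue
        v,u=np.where(l==i);p=np.array([ray(c,a,b,zp)[:2] for a,b in zip(u,v)])
        q=p.mean(0)
        if not(x0<q[0]<x1 and y0<q[1]<y1): continue
        p*=1000;r=cv2.minAreaRect(p.astype(np.float32));L=max(r[1])
        if not (100<L<175 and min(r[1])<60): continue
        w=np.linalg.svd(p-p.mean(0),full_matrices=False)[2][0];t=(p-np.array(r[0]))@w
        # flange: widest cross-section
        k=(p-np.array(r[0]))@np.array([-w[1],w[0]])
        b=np.arange(-L/2,L/2+1,3.);wd=[np.ptp(k[abs(t-x)<3]) if (abs(t-x)<3).any() else 0 for x in b]
        fl=b[np.argmax(wd)];sgn=-np.sign(fl) if L<140 else 1
        if L>=140: # thin rod at plunger end: barrel side has more pixels
            sgn=np.sign(np.median(t))
        ax=w*sgn;o=np.array(r[0])+ax*(L/2-57)
        print("syr org",o.round(1),"noz dir deg",round(np.degrees(np.arctan2(ax[1],ax[0])),1),"L",round(L),"flange",round(float(fl*sgn-(L/2-57)),0),"OUT" if L>138 else "IN",s[i].tolist());out.append((o,ax,L))
    return out
E
python3 - <<'E'
from h import *
plan([])
for n in("top","scene"):
    c=cam(n);np.savez(n+"2.npz",**c);print(n);syr(c)
    if n=="top": save(c,"pics/top2.png",8,(120,165,200,235))
E
```

```text
clock: 8.6
tool_pos: [0.3766, 0.2715, 0.2504]
ee_rot: [[0.967, 0.256, -0.001], [0.256, -0.967, -0.003], [-0.002, 0.003, -1.0]]
wrist_force: [0.7, -0.2, -0.1]
width: 0.04
grip_force: 0.0
t 8.6 p [0.3766 0.2715 0.2504] R [[0.967, 0.256, -0.001], [0.256, -0.967, -0.003], [-0.002, 0.003, -1.0]] w 0.04 gf 0.0 F [ 0.7 -0.2 -0.1]
yaw 14.81 tilt [-0.0009 -0.0029]
top
syr org [427.1 130.3] noz dir deg 174.0 L 151 flange -43.0 OUT [217, 199, 10, 44, 194]
syr org [451.2  13.1] noz dir deg 175.7 L 116 flange -47.0 IN [250, 201, 10, 34, 177]
syr org [429.9 -51. ] noz dir deg 3.2 L 157 flange -45.0 OUT [269, 207, 10, 46, 197]
syr org [430.1 196.2] noz dir deg -4.4 L 116 flange -42.0 IN [198, 209, 10, 34, 171]
scene
syr org [431.8 190.9] noz dir deg -4.7 L 126 flange -51.0 IN [303, 156, 17, 31, 228]
syr org [469.8 130.3] noz dir deg -6.6 L 163 flange -7.0 OUT [288, 160, 16, 41, 269]
syr org [427.8 -49.4] noz dir deg 3.1 L 163 flange -52.0 OUT [229, 163, 19, 40, 269]
syr org [448.4  20.9] noz dir deg 175.0 L 123 flange -45.0 IN [256, 174, 15, 32, 249]
```

View pics/top2.png

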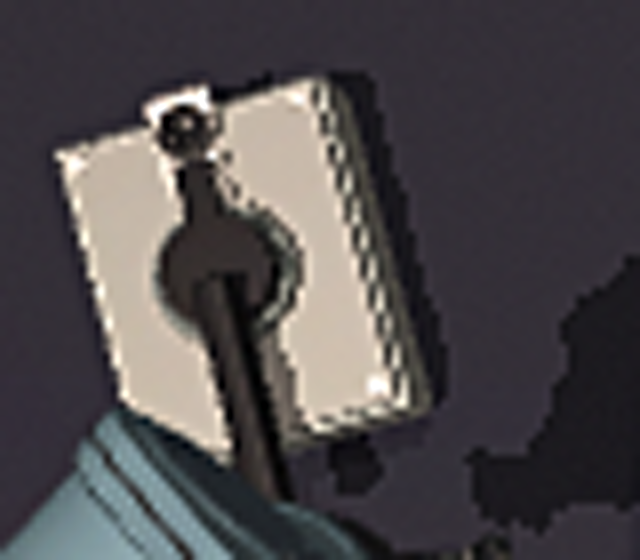

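The handle ring is at (185,127) in this crop. I'll compare it with the tab hole raised to ring height.

Run:
```python
from h import *
c=dict(np.load("top2.npz"));sc=dict(np.load("scene2.npz"))
print("tab",(ray(c,120+187/8-.44,165+135/8-.44,.066)*1000).round(1),"ring",(ray(c,120+185/8-.44,165+127/8-.44,.074)*1000).round(1))
g=cv2.cvtColor(c["image"],cv2.COLOR_RGB2GRAY);print(g[175:190,136:152])
# bar dir
P=cloud(c)
for nm,cc in(("top",c),("scene",sc)):
    P=cloud(cc);m=(P[...,2]>.09)&(P[...,2]<.108)&(P[...,0]>.40)&(P[...,0]<.52)&(P[...,1]>.32)&(P[...,1]<.40)
    q=P[m][:,:2]*1000;l=cv2.fitLine(q.astype(np.float32),cv2.DIST_HUBER,0,.01,.01).ravel();print(nm,"bar",np.degrees(np.arctan2(l[1],l[0])),l[2:],len(q))
b=(350,150,414,200)
im=np.hstack([cv2.resize(dict(np.load(f"scene{k}.npz"))["image"][b[1]:b[3],b[0]:b[2],::-1],(384,300),interpolation=cv2.INTER_CUBIC) for k in(0,2)]);cv2.imwrite("pics/sc2.png",im)
```

```text
tab [583.4 390.2  66. ] ring [585.8 388.9  74. ]
[[ 49  50  48  44  40  36  33  61  57  91  38  44  48  47  43  12]
 [ 48  46  39  45  59  79 111 203 201 254  37   8  13  22  27  43]
 [ 48  40  67 149 206 250 255 255 255 255  65  21  43 100 128 176]
 [ 44  49 202 255 255 144  23  32 119 255 180 107 160 205 213 194]
 [ 40  41 186 255  52  18  45  57  22  75 125  94 205 194 188 187]
 [ 44  49  69 242  11  33  66 160  32  44 164  82 201 189 186 187]
 [124 166 199 129  27  16  29  40  26  46  73  86 197 189 187 186]
 [211 191 193 115  18  75  15  44  35  52  84 201 195 189 186 187]
 [185 186 193 232  51  32  25  38  61  48 158 195 184 190 187 188]
 [184 186 185 190 212 104  65  65  79  99 255 154  73 195 189 187]
 [184 185 184 187 251 206 150  52  37  29  44 160 132 196 190 187]
 [185 185 183 185 244 179  15  37  43  42  69 127 192 196 191 188]
 [185 185 183 184 217 247  16  40  45  42  27 175 125 190 193 189]
 [186 185 184 183 187 241  27  38  45  44  42 124 170  81 199 191]
 [184 185 185 185 189 225 108  32  44  45  41  53 171  92 205 187]]
top bar 14.919433 [471.9782  359.53647] 152
scene bar 13.370688 [467.1749  357.84967] 182
```

View pics/sc2.png

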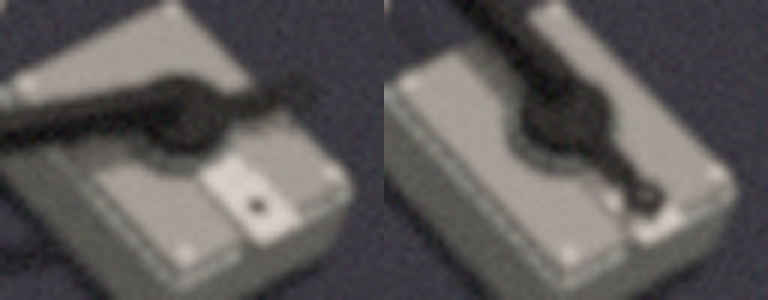

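The ring agrees with the tab hole to within about 1 mm, so the handle is off. Syringe 4 (pulled out) goes to the case first.

Run:
```python
from h import *
plan([('r',3.2),('g',429,-50.5,250),('g',429,-50.5,80),('g',429,-50.5,30),('g',429,-50.5,175),('g',506,-228,175),('g',506,-228,36),('g',506,-228,175)])
```

```text
t 8.7 p [0.3789 0.275  0.2509] R [[0.966, 0.257, 0.001], [0.257, -0.966, 0.001], [0.002, -0.0, -1.0]] w 0.0395 gf 0.0 F [ 0.2  0.3 -0. ]
yaw 14.88 tilt [0.0015 0.0008]
rz rad 0.204 deg 11.7
slide [ 31.9 327.8   0.9] norm 329
slide [  0.   0. 170.] norm 170
slide [ 0.  0. 50.] norm 50
slide [   0.    0. -145.] norm 145
slide [ 67.  181.5  -0. ] norm 193
slide [  0.   0. 139.] norm 139
slide [   0.    0. -139.] norm 139
```

```bash
python3 -m pendant '{"slide":[[0,0,0],[0,0,0],[3.5,36.4,0],[3.5,36.4,0],[3.5,36.4,0],[3.5,36.4,0],[3.5,36.4,0],[3.5,36.4,0],[3.5,36.4,0],[3.5,36.4,0],[3.5,36.4,0],[0,0,34],[0,0,34],[0,0,34],[0,0,34],[0,0,34],[0,0,0],[0,0,0]],"turn":[[0,0,0.102],[0,0,0.102],[0,0,0],[0,0,0],[0,0,0],[0,0,0],[0,0,0],[0,0,0],[0,0,0],[0,0,0],[0,0,0],[0,0,0],[0,0,0],[0,0,0],[0,0,0],[0,0,0],[0,0,0],[0,0,0]],"fingers":[40,40,40,40,40,40,40,40,40,40,40,40,40,40,40,40,40,40]}' | tail -c 250
python3 - <<'E'
from h import *
s=st()
c=cam("top");syr(c)
plan([('g',429,-50.5,30)])
E
```

```text
clock: 10.5
tool_pos: [0.4293, -0.05, 0.0801]
ee_rot: [[0.998, 0.056, -0.0], [0.056, -0.998, 0.0], [-0.0, -0.0, -1.0]]
wrist_force: [0.7, -0.5, 0.6]
width: 0.04
grip_force: 0.0
t 10.5 p [ 0.4293 -0.05    0.0801] R [[0.998, 0.056, -0.0], [0.056, -0.998, 0.0], [-0.0, -0.0, -1.0]] w 0.04 gf 0.0 F [ 0.7 -0.5  0.6]
syr org [427.1 130.3] noz dir deg 174.4 L 154 flange -43.0 OUT [217, 198, 10, 45, 204]
syr org [447.7  13.4] noz dir deg 174.1 L 119 flange -50.0 IN [250, 201, 10, 35, 151]
syr org [433.6 196.1] noz dir deg -4.2 L 119 flange -45.0 IN [198, 208, 10, 35, 173]
t 10.55 p [ 0.4299 -0.0502  0.0809] R [[0.998, 0.056, 0.002], [0.056, -0.998, 0.0], [0.002, 0.0, -1.0]] w 0.0401 gf 0.0 F [-0.4  0.2  0.8]
yaw 3.22 tilt [0.0017 0.    ]
slide [-0.9  0.3 50.9] norm 51
```

Down 50, close, lift.

```bash
python3 -m pendant '{"slide":[[0,0,17],[0,0,17],[0,0,16],[0,0,0],[0,0,0],[0,0,0],[0,0,0],[0,0,0],[0,0,0],[0,0,0]],"turn":[[0,0,0],[0,0,0],[0,0,0],[0,0,0],[0,0,0],[0,0,0],[0,0,0],[0,0,0],[0,0,0],[0,0,0]],"fingers":[40,40,40,40,25,18,14,12,12,12]}' | tail -c 250;  python3 -m pendant '{"slide":[[0,0,-15],[0,0,-30],[0,0,-30],[0,0,-35],[0,0,-35],[0,0,0]],"turn":[[0,0,0],[0,0,0],[0,0,0],[0,0,0],[0,0,0],[0,0,0]],"fingers":[12,12,12,12,12,12]}' | tail -c 250
```

```text
clock: 11.55
tool_pos: [0.4298, -0.0504, 0.0315]
ee_rot: [[0.998, 0.055, 0.003], [0.055, -0.998, -0.0], [0.003, 0.0, -1.0]]
wrist_force: [-0.8, 0.8, 9.7]
width: 0.0175
grip_force: 58.4
clock: 12.15
tool_pos: [0.4316, -0.0506, 0.1797]
ee_rot: [[0.998, 0.055, 0.01], [0.055, -0.998, -0.0], [0.01, 0.001, -1.0]]
wrist_force: [0.3, -0.1, -0.8]
width: 0.0175
grip_force: 59.1
```

```bash
python3 -m pendant '{"slide":[[11,30.2,0],[11,30.2,0],[11,30.2,0],[11,30.2,0],[11,30.2,0],[11,30.2,0],[0,0,30],[0,0,30],[0,0,30],[0,0,25],[0,0,15],[0,0,10],[0,0,0],[0,0,0]],"turn":[[0,0,0],[0,0,0],[0,0,0],[0,0,0],[0,0,0],[0,0,0],[0,0,0],[0,0,0],[0,0,0],[0,0,0],[0,0,0],[0,0,0],[0,0,0],[0,0,0]],"fingers":[12,12,12,12,12,12,12,12,12,12,12,12,12,12]}' | tail -c 250; python3 -c "
from h import *
plan([('g',506,-228,38)])"
```

```text
clock: 13.55
tool_pos: [0.5036, -0.2273, 0.0365]
ee_rot: [[0.998, 0.056, -0.002], [0.056, -0.998, 0.001], [-0.002, -0.001, -1.0]]
wrist_force: [-6.7, 3.4, 16.5]
width: 0.0176
grip_force: 61.1
t 13.55 p [ 0.5036 -0.2273  0.0365] R [[0.998, 0.056, -0.002], [0.056, -0.998, 0.001], [-0.002, -0.001, -1.0]] w 0.0176 gf 61.1 F [-6.7  3.4 16.5]
yaw 3.19 tilt [-0.0019  0.0008]
slide [ 2.3  0.8 -1.5] norm 3
```

```bash
python3 -m pendant '{"slide":[[0,0,-2],[0,0,0],[0,0,0],[0,0,0],[0,0,-15],[0,0,-30],[0,0,-30],[0,0,-30],[0,0,-35],[0,0,0],[0,0,0]],"turn":[[0,0,0],[0,0,0],[0,0,0],[0,0,0],[0,0,0],[0,0,0],[0,0,0],[0,0,0],[0,0,0],[0,0,0.077],[0,0,0.077]],"fingers":[12,32,32,32,32,32,40,40,40,40,40]}' | tail -c 250; python3 -c "
from h import *
plan([('g',427,130,175),('g',427,130,85),('g',427,130,33),('g',427,130,175),('g',464,-288,175),('g',464,-288,38)])"
```

```text
clock: 14.65
tool_pos: [0.5053, -0.228, 0.1793]
ee_rot: [[0.995, -0.101, 0.003], [-0.101, -0.995, -0.001], [0.003, 0.001, -1.0]]
wrist_force: [0.6, 0.7, 0.1]
width: 0.0398
grip_force: 0.0
t 14.65 p [ 0.5053 -0.228   0.1793] R [[0.995, -0.101, 0.003], [-0.101, -0.995, -0.001], [0.003, 0.001, -1.0]] w 0.0398 gf 0.0 F [0.6 0.7 0.1]
yaw -5.81 tilt [ 0.0034 -0.001 ]
slide [-114.2 -348.3    4.3] norm 367
slide [ 0. -0. 90.] norm 90
slide [ 0. -0. 52.] norm 52
slide [   0.   -0. -142.] norm 142
slide [ 79.2 412.1   0. ] norm 420
slide [  0.  -0. 137.] norm 137
```

```bash
python3 -m pendant '{"slide":[[-11.4,-34.8,0],[-11.4,-34.8,0],[-11.4,-34.8,0],[-11.4,-34.8,0],[-11.4,-34.8,0],[-11.4,-34.8,0],[-11.4,-34.8,0],[-11.4,-34.8,0],[-11.4,-34.8,0],[-11.4,-34.8,0],[0,0,30],[0,0,30],[0,0,30],[0,0,0],[0,0,0]],"turn":[[0,0,0],[0,0,0],[0,0,0],[0,0,0],[0,0,0],[0,0,0],[0,0,0],[0,0,0],[0,0,0],[0,0,0],[0,0,0],[0,0,0],[0,0,0],[0,0,0],[0,0,0]],"fingers":[40,40,40,40,40,40,40,40,40,40,40,40,40,40,40]}' | tail -c 250
python3 - <<'E'
from h import *
for n in("top","scene"):
    c=cam(n);print(n);syr(c);
    if n=="top":
        save(c,"pics/top3.png",3,(180,130,400,270)) 
plan([('g',427,130,33)])
E
```

```text
clock: 16.15
tool_pos: [0.4253, 0.1298, 0.0876]
ee_rot: [[0.995, -0.098, -0.0], [-0.098, -0.995, -0.0], [-0.0, 0.0, -1.0]]
wrist_force: [0.1, -0.1, 1.0]
width: 0.0402
grip_force: 0.0
top
syr org [448.   11.6] noz dir deg 175.0 L 119 flange -47.0 IN [250, 201, 10, 35, 172]
scene
syr org [432.5 192.9] noz dir deg -6.6 L 125 flange -50.0 IN [305, 156, 15, 31, 216]
syr org [469.7 130.6] noz dir deg -6.3 L 158 flange -5.0 OUT [289, 161, 16, 40, 270]
syr org [444.1  21.2] noz dir deg 174.9 L 127 flange -45.0 IN [256, 173, 15, 33, 242]
t 16.25 p [0.4262 0.1302 0.0884] R [[0.995, -0.098, 0.002], [-0.098, -0.995, 0.001], [0.002, -0.001, -1.0]] w 0.0402 gf 0.0 F [-0.2  0.5 -0.4]
yaw -5.64 tilt [0.0024 0.0009]
slide [ 0.8  0.1 55.4] norm 55
```

View pics/top3.png

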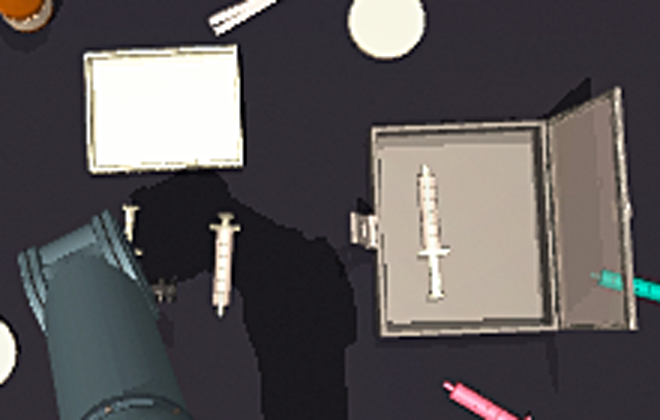

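Syringe 4 lies in the case at (432,240), with its plunger still out. Now I'll grasp syringe 2.

```bash
python3 -m pendant '{"slide":[[0,0,19],[0,0,18],[0,0,18],[0,0,0],[0,0,0],[0,0,0],[0,0,0],[0,0,0],[0,0,0],[0,0,0]],"turn":[[0,0,0],[0,0,0],[0,0,0],[0,0,0],[0,0,0],[0,0,0],[0,0,0],[0,0,0],[0,0,0],[0,0,0]],"fingers":[40,40,40,40,25,18,14,12,12,12]}' | tail -c 250;  python3 -m pendant '{"slide":[[0,0,-15],[0,0,-30],[0,0,-30],[0,0,-35],[0,0,-35],[7.9,41.2,0],[7.9,41.2,0],[7.9,41.2,0],[7.9,41.2,0],[7.9,41.2,0],[7.9,41.2,0],[7.9,41.2,0],[7.9,41.2,0],[7.9,41.2,0],[7.9,41.2,0],[0,0,0],[0,0,0]],"turn":[[0,0,0],[0,0,0],[0,0,0],[0,0,0],[0,0,0],[0,0,0],[0,0,0],[0,0,0],[0,0,0],[0,0,0],[0,0,0],[0,0,0],[0,0,0],[0,0,0],[0,0,0],[0,0,0],[0,0,0]],"fingers":[12,12,12,12,12,12,12,12,12,12,12,12,12,12,12,12,12]}' | tail -c 250; python3 -c "
from h import *
plan([('g',464,-288,175),('g',464,-288,39)])"
```

```text
clock: 17.25
tool_pos: [0.4261, 0.1302, 0.0334]
ee_rot: [[0.995, -0.098, 0.002], [-0.098, -0.995, 0.001], [0.002, -0.001, -1.0]]
wrist_force: [-2.5, -0.7, 8.8]
width: 0.0175
grip_force: 58.5
clock: 18.95
tool_pos: [0.4631, -0.2888, 0.1775]
ee_rot: [[0.995, -0.1, 0.001], [-0.1, -0.995, -0.0], [0.001, 0.0, -1.0]]
wrist_force: [-0.7, 1.1, 0.1]
width: 0.0175
grip_force: 59.1
t 18.95 p [ 0.4631 -0.2888  0.1775] R [[0.995, -0.1, 0.001], [-0.1, -0.995, -0.0], [0.001, 0.0, -1.0]] w 0.0175 gf 59.1 F [-0.7  1.1  0.1]
yaw -5.76 tilt [ 0.0008 -0.0003]
slide [ 0.8 -0.9  2.5] norm 3
slide [  0.  -0. 136.] norm 136
```

```bash
python3 -m pendant '{"slide":[[0,0,30],[0,0,30],[0,0,30],[0,0,25],[0,0,14],[0,0,8],[0,0,0],[0,0,0],[0,0,0],[0,0,0],[0,0,-15],[0,0,-30],[0,0,-30],[0,0,-30],[0,0,-32],[0,0,0]],"turn":[[0,0,0],[0,0,0],[0,0,0],[0,0,0],[0,0,0],[0,0,0],[0,0,0],[0,0,0],[0,0,0],[0,0,0],[0,0,0],[0,0,0],[0,0,0],[0,0,0],[0,0,0],[0,0,0]],"fingers":[12,12,12,12,12,12,12,32,32,32,32,32,40,40,40,40]}' | tail -c 250; python3 -c "
from h import *
plan([('g',449,15,175),('g',449,15,85)])"
```

```text
clock: 20.55
tool_pos: [0.4659, -0.2895, 0.1823]
ee_rot: [[0.995, -0.099, 0.008], [-0.098, -0.995, -0.004], [0.008, 0.003, -1.0]]
wrist_force: [-0.3, -0.2, -0.3]
width: 0.0399
grip_force: 0.0
t 20.55 p [ 0.4659 -0.2895  0.1823] R [[0.995, -0.099, 0.008], [-0.098, -0.995, -0.004], [0.008, 0.003, -1.0]] w 0.0399 gf 0.0 F [-0.3 -0.2 -0.3]
yaw -5.65 tilt [ 0.008  -0.0041]
slide [ -46.8 -301.4    7.3] norm 305
slide [ 0. -0. 90.] norm 90
```

```bash
python3 -m pendant '{"slide":[[-5.2,-33.5,0],[-5.2,-33.5,0],[-5.2,-33.5,0],[-5.2,-33.5,0],[-5.2,-33.5,0],[-5.2,-33.5,0],[-5.2,-33.5,0],[-5.2,-33.5,0],[-5.2,-33.5,0],[0,0,30],[0,0,30],[0,0,30],[0,0,0],[0,0,0]],"turn":[[0,0,0],[0,0,0],[0,0,0],[0,0,0],[0,0,0],[0,0,0],[0,0,0],[0,0,0],[0,0,0],[0,0,0],[0,0,0],[0,0,0],[0,0,0],[0,0,0]],"fingers":[40,40,40,40,40,40,40,40,40,40,40,40,40,40]}' | tail -c 250
python3 - <<'E'
from h import *
for n in("top","scene"):
    c=cam(n);print(n);syr(c);syr(c,.3,.65,-.37,-.15,.015)
plan([('g',449,15,33)])
E
```

```text
clock: 21.95
tool_pos: [0.4462, 0.0166, 0.0873]
ee_rot: [[0.995, -0.098, -0.001], [-0.098, -0.995, -0.0], [-0.001, 0.0, -1.0]]
wrist_force: [0.5, -0.2, 0.5]
width: 0.0398
grip_force: 0.0
top
syr org [433.6 196.1] noz dir deg -4.2 L 119 flange -45.0 IN [198, 208, 10, 35, 173]
scene
syr org [432.1 190.9] noz dir deg -4.9 L 126 flange -51.0 IN [303, 156, 17, 31, 233]
syr org [448.   20.7] noz dir deg 175.2 L 123 flange -42.0 IN [256, 174, 15, 32, 242]
t 22.05 p [0.4474 0.0167 0.0883] R [[0.995, -0.098, 0.002], [-0.098, -0.995, 0.0], [0.002, -0.0, -1.0]] w 0.0399 gf 0.0 F [ 0.6 -0.   0.5]
yaw -5.65 tilt [0.0023 0.0002]
slide [ 1.8  1.5 55.3] norm 55
```

```bash
python3 -m pendant '{"slide":[[0,1.5,19],[1,0,18],[0,0,18],[0,0,0],[0,0,0],[0,0,0],[0,0,0],[0,0,0],[0,0,0],[0,0,0]],"turn":[[0,0,0],[0,0,0],[0,0,0],[0,0,0],[0,0,0],[0,0,0],[0,0,0],[0,0,0],[0,0,0],[0,0,0]],"fingers":[40,40,40,40,25,18,14,12,12,12]}' | tail -c 250;  python3 -m pendant '{"slide":[[0,0,-15],[0,0,-25],[0,0,-25],[0,0,0],[0,0,0],[0,0,0],[0,0,0],[0,0,0],[0,0,0],[0,0,0],[0,0,0],[0,0,0],[0,0,0],[0,0,0],[0,0,0],[0,0,0],[0,0,0],[0,0,0]],"turn":[[0,0,0],[0,0,0],[0,0,0],[0,0,-0.13],[0,0,-0.13],[0,0,-0.13],[0,0,-0.13],[0,0,-0.13],[0,0,-0.13],[0,0,-0.13],[0,0,-0.13],[0,0,-0.13],[0,0,-0.13],[0,0,-0.13],[0,0,-0.13],[0,0,-0.13],[0,0,0],[0,0,0]],"fingers":[12,12,12,12,12,12,12,12,12,12,12,12,12,12,12,12,12,12]}' | tail -c 250; python3 -c "
from h import *
plan([('g',661,80,98),('g',661,80,38)])"
```

```text
clock: 23.05
tool_pos: [0.4481, 0.0152, 0.0333]
ee_rot: [[0.995, -0.098, 0.002], [-0.098, -0.995, 0.0], [0.002, -0.0, -1.0]]
wrist_force: [-1.0, -0.1, 8.6]
width: 0.0177
grip_force: 58.4
clock: 24.85
tool_pos: [0.4475, 0.0149, 0.0974]
ee_rot: [[-0.017, 1.0, 0.001], [1.0, 0.017, -0.0], [-0.0, 0.001, -1.0]]
wrist_force: [-0.6, 0.3, -0.1]
width: 0.017
grip_force: 59.0
t 24.85 p [0.4475 0.0149 0.0974] R [[-0.017, 1.0, 0.001], [1.0, 0.017, -0.0], [-0.0, 0.001, -1.0]] w 0.017 gf 59.0 F [-0.6  0.3 -0.1]
yaw 90.98 tilt [ 0.001  -0.0003]
slide [ 61.4 214.6  -0.6] norm 223
slide [ 0.  0. 60.] norm 60
```

```bash
python3 -m pendant '{"slide":[[8.8,30.7,0],[8.8,30.7,0],[8.8,30.7,0],[8.8,30.7,0],[8.8,30.7,0],[8.8,30.7,0],[8.8,30.7,0],[0,0,0],[0,0,0]],"turn":[[0,0,0],[0,0,0],[0,0,0],[0,0,0],[0,0,0],[0,0,0],[0,0,0],[0,0,0],[0,0,0]],"fingers":[12,12,12,12,12,12,12,12,12]}' | tail -c 250
python3 - <<'E'
from h import *
s=st();c=cam("scene");save(c,"pics/sc3.png",4,(200,130,400,270))
E
```

```text
clock: 25.75
tool_pos: [0.6604, 0.0816, 0.0966]
ee_rot: [[-0.02, 1.0, -0.001], [1.0, 0.02, -0.0], [-0.0, -0.001, -1.0]]
wrist_force: [-0.8, -0.1, -0.8]
width: 0.0172
grip_force: 59.0
t 25.75 p [0.6604 0.0816 0.0966] R [[-0.02, 1.0, -0.001], [1.0, 0.02, -0.0], [-0.0, -0.001, -1.0]] w 0.0172 gf 59.0 F [-0.8 -0.1 -0.8]
```

View pics/sc3.png

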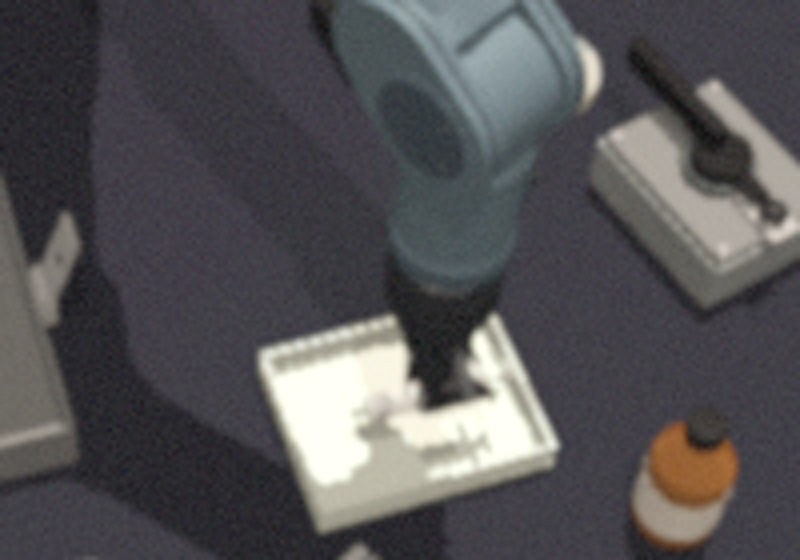

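The syringe is still held at (385,400), above the tray. I'll lower it and release.

```bash
python3 -m pendant '{"slide":[[0,0,20],[0,0,18],[0,0,12],[0,0,8],[0,0,0],[0,0,0]],"turn":[[0,0,0],[0,0,0],[0,0,0],[0,0,0],[0,0,0],[0,0,0]],"fingers":[12,12,12,12,12,12]}' | tail -c 250;python3 -m pendant '{"slide":[[0,0,0],[0,0,0],[0,0,0],[0,0,-15],[0,0,-30],[0,0,-30],[0,0,0]],"turn":[[0,0,0],[0,0,0],[0,0,0],[0,0,0],[0,0,0],[0,0,0],[0,0,0]],"fingers":[30,30,30,30,30,30,30]}' | tail -c 250
python3 - <<'E'
from h import *
s=st()
plan([('g',432,194,120),('r',175.7)])
E
```

```text
clock: 26.4
tool_pos: [0.6607, 0.0813, 0.0387]
ee_rot: [[-0.021, 1.0, 0.0], [1.0, 0.021, 0.0], [0.0, 0.0, -1.0]]
wrist_force: [-0.0, -0.4, -0.4]
width: 0.0169
grip_force: 59.2
clock: 27.1
tool_pos: [0.6641, 0.0822, 0.1197]
ee_rot: [[-0.021, 1.0, 0.009], [1.0, 0.021, 0.002], [0.002, 0.009, -1.0]]
wrist_force: [0.0, 0.4, -0.3]
width: 0.0302
grip_force: 0.0
t 27.1 p [0.6641 0.0822 0.1197] R [[-0.021, 1.0, 0.009], [1.0, 0.021, 0.002], [0.002, 0.009, -1.0]] w 0.0302 gf 0.0 F [ 0.   0.4 -0.3]
t 27.1 p [0.6641 0.0822 0.1197] R [[-0.021, 1.0, 0.009], [1.0, 0.021, 0.002], [0.002, 0.009, -1.0]] w 0.0302 gf 0.0 F [ 0.   0.4 -0.3]
yaw 91.19 tilt [0.0086 0.0017]
slide [ 116.6 -229.7   -0.3] norm 258
rz rad -1.475 deg -84.5
```

```bash
python3 -m pendant '{"slide":[[14.6,-28.7,0],[14.6,-28.7,0],[14.6,-28.7,0],[14.6,-28.7,0],[14.6,-28.7,0],[14.6,-28.7,0],[14.6,-28.7,0],[14.6,-28.7,0],[0,0,0],[0,0,0],[0,0,0],[0,0,0],[0,0,0],[0,0,0],[0,0,0],[0,0,0],[0,0,0],[0,0,0],[0,0,0],[0,0,0]],"turn":[[0,0,0],[0,0,0],[0,0,0],[0,0,0],[0,0,0],[0,0,0],[0,0,0],[0,0,0],[0,0,-0.134],[0,0,-0.134],[0,0,-0.134],[0,0,-0.134],[0,0,-0.134],[0,0,-0.134],[0,0,-0.134],[0,0,-0.134],[0,0,-0.134],[0,0,-0.134],[0,0,-0.134],[0,0,0]],"fingers":[40,40,40,40,40,40,40,40,40,40,40,40,40,40,40,40,40,40,40,40]}' | tail -c 250
python3 - <<'E'
from h import *
for n in("top","scene"):
    c=cam(n);print(n);syr(c)
    if n=="top": save(c,"pics/top4.png",3,(180,130,400,270))
plan([('g',432,194,33)])
E
```

```text
clock: 29.1
tool_pos: [0.4289, 0.1931, 0.1141]
ee_rot: [[-0.997, 0.075, 0.0], [0.075, 0.997, 0.0], [-0.0, 0.0, -1.0]]
wrist_force: [-0.2, 1.0, 1.2]
width: 0.04
grip_force: 0.0
top
scene
syr org [431.9 191.3] noz dir deg -4.6 L 121 flange -52.0 IN [304, 157, 16, 30, 222]
t 29.2 p [0.4289 0.1931 0.114 ] R [[-0.997, 0.079, 0.0], [0.079, 0.997, 0.0], [-0.0, 0.0, -1.0]] w 0.0399 gf 0.0 F [ 0.5 -0.1  0.1]
yaw 175.44 tilt [0.0003 0.    ]
slide [-3.1  1.1 81. ] norm 81
```

View pics/top4.png

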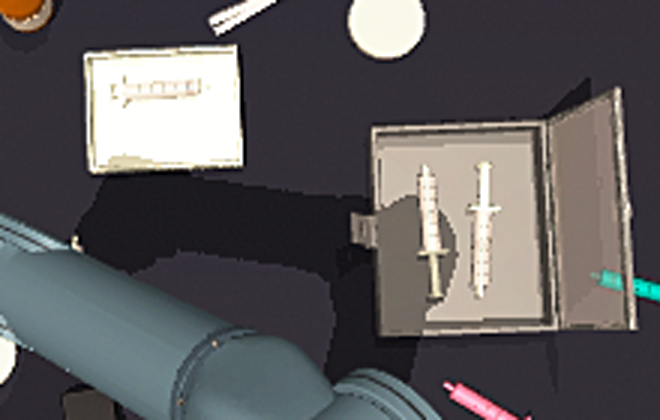

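The case holds both pulled-out syringes at (430,230) and (482,230). Syringe 3 lies in the tray at (160,88). Next is syringe 1.

```bash
python3 -m pendant '{"slide":[[-3,1,27],[0,0,27],[0,0,27],[0,0,0],[0,0,0],[0,0,0],[0,0,0],[0,0,0],[0,0,0],[0,0,0]],"turn":[[0,0,0],[0,0,0],[0,0,0],[0,0,0],[0,0,0],[0,0,0],[0,0,0],[0,0,0],[0,0,0],[0,0,0]],"fingers":[40,40,40,40,25,18,14,12,12,12]}' | tail -c 250;  python3 -m pendant '{"slide":[[0,0,-15],[0,0,-25],[0,0,-25],[0,0,0],[0,0,0],[0,0,0],[0,0,0],[0,0,0],[0,0,0],[0,0,0],[0,0,0],[0,0,0],[0,0,0],[0,0,0],[0,0,0],[0,0,0]],"turn":[[0,0,0],[0,0,0],[0,0,0],[0,0,0.134],[0,0,0.134],[0,0,0.134],[0,0,0.134],[0,0,0.134],[0,0,0.134],[0,0,0.134],[0,0,0.134],[0,0,0.134],[0,0,0.134],[0,0,0.134],[0,0,0],[0,0,0]],"fingers":[12,12,12,12,12,12,12,12,12,12,12,12,12,12,12,12]}' | tail -c 250; python3 -c "
from h import *
plan([('g',611,80,98),('g',611,80,38.5)])"
```

```text
clock: 30.2
tool_pos: [0.4326, 0.1945, 0.034]
ee_rot: [[-0.997, 0.076, 0.002], [0.076, 0.997, 0.001], [-0.002, 0.001, -1.0]]
wrist_force: [-1.2, -0.8, 8.2]
width: 0.0175
grip_force: 59.0
clock: 31.8
tool_pos: [0.4319, 0.1941, 0.0981]
ee_rot: [[-0.025, 1.0, 0.001], [1.0, 0.025, 0.0], [0.0, 0.001, -1.0]]
wrist_force: [0.3, 0.0, -0.8]
width: 0.017
grip_force: 58.6
t 31.8 p [0.4319 0.1941 0.0981] R [[-0.025, 1.0, 0.001], [1.0, 0.025, 0.0], [0.0, 0.001, -1.0]] w 0.017 gf 58.6 F [ 0.3  0.  -0.8]
yaw 91.41 tilt [0.0006 0.0001]
slide [-1.185e+02  1.762e+02  1.000e-01] norm 212
slide [ 0.   0.  59.5] norm 60
```

```bash
python3 -m pendant '{"slide":[[-17,25.2,0],[-17,25.2,0],[-17,25.2,0],[-17,25.2,0],[-17,25.2,0],[-17,25.2,0],[-17,25.2,0],[0,0,0],[0,0,20],[0,0,18],[0,0,12],[0,0,9],[0,0,0],[0,0,0]],"turn":[[0,0,0],[0,0,0],[0,0,0],[0,0,0],[0,0,0],[0,0,0],[0,0,0],[0,0,0],[0,0,0],[0,0,0],[0,0,0],[0,0,0],[0,0,0],[0,0,0]],"fingers":[12,12,12,12,12,12,12,12,12,12,12,12,12,12]}' | tail -c 250;python3 -m pendant '{"slide":[[0,0,0],[0,0,0],[0,0,0],[0,0,-15],[0,0,-30],[0,0,-30],[0,0,-40],[0,0,-40],[0,0,0]],"turn":[[0,0,0],[0,0,0],[0,0,0],[0,0,0],[0,0,0],[0,0,0],[0,0,0],[0,0,0],[0,0,0]],"fingers":[30,30,30,30,30,30,30,30,30]}' | tail -c 250
python3 - <<'E'
from h import *
s=st()
q=s["q"];print(np.round(q,2))
E
```

```text
clock: 33.2
tool_pos: [0.6106, 0.0791, 0.0387]
ee_rot: [[-0.022, 1.0, 0.0], [1.0, 0.022, 0.0], [0.0, 0.0, -1.0]]
wrist_force: [0.5, -0.1, -0.1]
width: 0.017
grip_force: 59.1
clock: 34.1
tool_pos: [0.6143, 0.0799, 0.201]
ee_rot: [[-0.021, 1.0, 0.011], [1.0, 0.021, 0.002], [0.002, 0.011, -1.0]]
wrist_force: [1.3, -0.8, -0.0]
width: 0.0301
grip_force: 0.0
t 34.1 p [0.6143 0.0799 0.201 ] R [[-0.021, 1.0, 0.011], [1.0, 0.021, 0.002], [0.002, 0.011, -1.0]] w 0.0301 gf 0.0 F [ 1.3 -0.8 -0. ]
[ 0.13  0.59 -0.47  1.66  0.31  0.96 -0.43]
```

Run:
```python
from h import *
plan([('g',614,80,330),('g',530,-450,330),('g',530,-450,252)])
th=np.linspace(1.7,0,18);r=175
y=-358+r*np.cos(th)-6*np.sin(th)-11;z=50+r*np.sin(th)+6*np.cos(th)+27
print(np.c_[th,y,z].round(1)[[0,-1]]);print(np.c_[np.diff(y),-np.diff(z)].round(1).tolist())
```

```text
t 34.1 p [0.6143 0.0799 0.201 ] R [[-0.021, 1.0, 0.011], [1.0, 0.021, 0.002], [0.002, 0.011, -1.0]] w 0.0301 gf 0.0 F [ 1.3 -0.8 -0. ]
yaw 91.21 tilt [0.011  0.0019]
slide [ 1.00e-01 -3.00e-01 -1.29e+02] norm 129
slide [-528.1  -95.2    0. ] norm 537
slide [ 0.  0. 78.] norm 78
[[   1.7 -397.5  249.8]
 [   0.  -194.    83. ]]
[[17.4, -2.0], [17.5, -0.2], [17.4, 1.5], [17.2, 3.2], [16.8, 4.9], [16.2, 6.6], [15.5, 8.2], [14.6, 9.7], [13.5, 11.1], [12.4, 12.4], [11.1, 13.6], [9.7, 14.6], [8.1, 15.5], [6.6, 16.2], [4.9, 16.8], [3.2, 17.2], [1.5, 17.4]]
```

```bash
python3 -m pendant '{"slide":[[0,0,-32],[0,0,-33],[0,0,-33],[0,0,-33],[-37.8,-4.8,0],[-37.8,-4.8,0],[-37.8,-4.8,0],[-37.8,-4.8,0],[-37.8,-4.8,0],[-37.8,-4.8,0],[-37.8,-4.8,0],[-37.8,-4.8,0],[-37.8,-4.8,0],[-37.8,-4.8,0],[-37.8,-4.8,0],[-37.8,-4.8,0],[-37.8,-4.8,0],[-37.8,-4.8,0],[0,0,0],[0,0,0]],"turn":[[0,0,0],[0,0,0],[0,0,0],[0,0,0],[0,0,0],[0,0,0],[0,0,0],[0,0,0],[0,0,0],[0,0,0],[0,0,0],[0,0,0],[0,0,0],[0,0,0],[0,0,0],[0,0,0],[0,0,0],[0,0,0],[0,0,0],[0,0,0]],"fingers":[30,30,30,10,0,0,0,0,0,0,0,0,0,0,0,0,0,0,0,0]}' | tail -c 250
python3 - <<'E'
from h import *
plan([('g',530,-450,252)])
c=cam("top");np.savez("top5.npz",**c);save(c,"pics/top5.png",3,(180,120,430,270))
E
```

```text
clock: 36.1
tool_pos: [0.5539, -0.4524, 0.3246]
ee_rot: [[-0.019, 1.0, -0.0], [1.0, 0.019, 0.001], [0.001, -0.0, -1.0]]
wrist_force: [0.4, 1.0, -0.5]
width: 0.0002
grip_force: 0.0
t 36.1 p [ 0.5539 -0.4524  0.3246] R [[-0.019, 1.0, -0.0], [1.0, 0.019, 0.001], [0.001, -0.0, -1.0]] w 0.0002 gf 0.0 F [ 0.4  1.  -0.5]
yaw 91.1 tilt [-0.0003  0.0006]
slide [  2.9 -23.9  72.6] norm 77
```

View pics/top5.png

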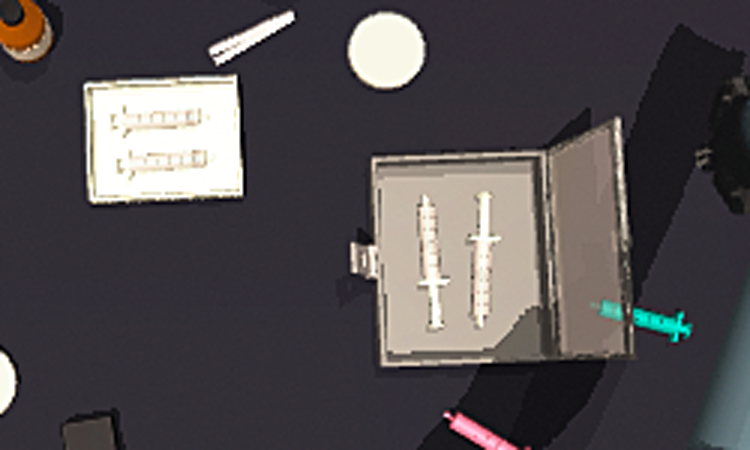

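Both pulled-out syringes lie in the case and both pushed-in ones in the tray, at (160,120) and (160,160). Next is shutting the lid from behind.

```bash
python3 -m pendant '{"slide":[[1,-12,20],[1,-12,25],[0,0,27],[18,0,0],[17,0,0],[0,0,0]],"turn":[[0,0,0],[0,0,0],[0,0,0],[0,0,0],[0,0,0],[0,0,0]],"fingers":[0,0,0,0,0,0]}' | tail -c 250
python3 -m pendant '{"slide":[[17.4,0,-2],[17.5,0,0],[17.4,0,1.5],[17.2,0,3.2],[16.8,0,4.9],[16.2,0,6.6],[15.5,0,8.2],[14.6,0,9.7],[0,0,0]],"turn":[[0,0,0],[0,0,0],[0,0,0],[0,0,0],[0,0,0],[0,0,0],[0,0,0],[0,0,0],[0,0,0]],"fingers":[0,0,0,0,0,0,0,0,0]}' | tail -c 250
python3 - <<'E'
from h import *
s=st()
c=cam("scene");P=cloud(c);m=(P[...,0]>.36)&(P[...,0]<.5)&(P[...,1]<-.2)&(P[...,1]>-.52)&(P[...,2]>.06)&(P[...,2]<.3)&(c["depth"]>0)
q=P[m];ce=q.mean(0);w=np.linalg.svd(q-ce,full_matrices=False)[2];print("lid ctr",ce,"normal",w[2],q.max(0),q.min(0))
E
```

```text
clock: 36.75
tool_pos: [0.5315, -0.4106, 0.2534]
ee_rot: [[-0.027, 1.0, 0.001], [1.0, 0.027, 0.002], [0.002, 0.001, -1.0]]
wrist_force: [0.3, -0.2, 0.5]
width: 0.0001
grip_force: 0.0
clock: 37.65
tool_pos: [0.5265, -0.2793, 0.2189]
ee_rot: [[-0.025, 1.0, -0.003], [1.0, 0.025, 0.003], [0.003, -0.003, -1.0]]
wrist_force: [0.4, 0.3, -0.7]
width: -0.0001
grip_force: 0.0
t 37.65 p [ 0.5265 -0.2793  0.2189] R [[-0.025, 1.0, -0.003], [1.0, 0.025, 0.003], [0.003, -0.003, -1.0]] w -0.0001 gf 0.0 F [ 0.4  0.3 -0.7]
lid ctr [ 0.44305093 -0.32625616  0.10992455] normal [ 0.00565552 -0.81891961  0.57388038] [ 0.49985418 -0.24613638  0.22265506] [ 0.3650377  -0.36357414  0.06001768]
```

```bash
python3 -m pendant '{"slide":[[13.5,0,1],[13.5,0,11.1],[12.4,0,12.4],[11.1,0,13.6],[9.7,0,14.6],[8.1,0,15.5],[6.6,0,16.2],[4.9,0,16.8],[3.2,0,15.2],[0,0,0]],"turn":[[0,0,0],[0,0,0],[0,0,0],[0,0,0],[0,0,0],[0,0,0],[0,0,0],[0,0,0],[0,0,0],[0,0,0]],"fingers":[0,0,0,0,0,0,0,0,0,0]}' | tail -c 250
python3 - <<'E'
from h import *
s=st()
c=cam("scene");P=cloud(c);m=(P[...,0]>.36)&(P[...,0]<.5)&(P[...,1]<-.17)&(P[...,1]>-.52)&(P[...,2]>.04)&(P[...,2]<.3)&(c["depth"]>0)
q=P[m];ce=np.median(q,0);w=np.linalg.svd(q-ce,full_matrices=False)[2];print("lid ctr",ce,"normal",w[2],q.max(0),q.min(0))
E
```

```text
clock: 38.7
tool_pos: [0.5235, -0.1979, 0.1017]
ee_rot: [[-0.023, 1.0, -0.004], [1.0, 0.023, 0.002], [0.002, -0.004, -1.0]]
wrist_force: [-0.6, -0.5, 0.8]
width: -0.0001
grip_force: 0.0
t 38.7 p [ 0.5235 -0.1979  0.1017] R [[-0.023, 1.0, -0.004], [1.0, 0.023, 0.002], [0.002, -0.004, -1.0]] w -0.0001 gf 0.0 F [-0.6 -0.5  0.8]
lid ctr [ 0.43912494 -0.29498531  0.06309225] normal [ 7.90545392e-04 -1.10048401e-01  9.93925915e-01] [ 0.49993943 -0.17026317  0.08073919] [ 0.36159506 -0.36773019  0.04821452]
```

Now I'll press down in small steps until force builds.

```bash
python3 -m pendant '{"slide":[[0,0,8],[0,0,6],[0,0,4],[0,0,2],[0,0,0]],"turn":[[0,0,0],[0,0,0],[0,0,0],[0,0,0],[0,0,0]],"fingers":[0,0,0,0,0]}' | tail -c 250
python3 - <<'E'
from h import *
s=st()
c=cam("scene");P=cloud(c);m=(P[...,0]>.36)&(P[...,0]<.5)&(P[...,1]<-.17)&(P[...,1]>-.35)&(P[...,2]>.04)&(P[...,2]<.3)&(c["depth"]>0)
q=P[m];ce=np.median(q,0);w=np.linalg.svd(q-ce,full_matrices=False)[2];print("lid ctr",ce,"normal",w[2],q.max(0),q.min(0))
E
```

```text
clock: 39.25
tool_pos: [0.5251, -0.1999, 0.084]
ee_rot: [[-0.021, 1.0, -0.001], [1.0, 0.021, -0.0], [-0.0, -0.001, -1.0]]
wrist_force: [-0.2, -0.3, -0.4]
width: -0.0001
grip_force: 0.0
t 39.25 p [ 0.5251 -0.1999  0.084 ] R [[-0.021, 1.0, -0.001], [1.0, 0.021, -0.0], [-0.0, -0.001, -1.0]] w -0.0001 gf 0.0 F [-0.2 -0.3 -0.4]
lid ctr [ 0.43885222 -0.2881648   0.05715841] normal [ 0.0012913  -0.01743232  0.99984721] [ 0.49999786 -0.17020389  0.06651131] [ 0.36231013 -0.34985367  0.04906228]
```

```bash
python3 -m pendant '{"slide":[[0,0,2],[0,0,1],[0,0,1],[0,0,0]],"turn":[[0,0,0],[0,0,0],[0,0,0],[0,0,0]],"fingers":[0,0,0,0]}' | tail -c 250; python3 -m pendant '{"slide":[[0,0,1],[0,0,1],[0,0,0]],"turn":[[0,0,0],[0,0,0],[0,0,0]],"fingers":[0,0,0]}' | tail -c 250
python3 - <<'E'
from h import *
s=st()
c=cam("scene");P=cloud(c);m=(P[...,0]>.36)&(P[...,0]<.5)&(P[...,1]<-.17)&(P[...,1]>-.35)&(P[...,2]>.04)&(P[...,2]<.3)&(c["depth"]>0)
q=P[m];ce=np.median(q,0);w=np.linalg.svd(q-ce,full_matrices=False)[2];print("lid ctr",ce,"normal",w[2],q.max(0),q.min(0))
E
```

```text
clock: 39.7
tool_pos: [0.5255, -0.1998, 0.081]
ee_rot: [[-0.021, 1.0, 0.0], [1.0, 0.021, -0.0], [-0.0, 0.0, -1.0]]
wrist_force: [-2.3, 0.2, 8.1]
width: 0.0004
grip_force: 4.0
clock: 40.0
tool_pos: [0.5256, -0.1998, 0.0808]
ee_rot: [[-0.021, 1.0, -0.0], [1.0, 0.021, -0.001], [-0.001, -0.0, -1.0]]
wrist_force: [-7.6, 1.8, 26.5]
width: 0.0001
grip_force: 13.4
t 40.0 p [ 0.5256 -0.1998  0.0808] R [[-0.021, 1.0, -0.0], [1.0, 0.021, -0.001], [-0.001, -0.0, -1.0]] w 0.0001 gf 13.4 F [-7.6  1.8 26.5]
lid ctr [ 0.43872716 -0.28801526  0.05589786] normal [-0.00277036  0.00146761  0.99999509] [ 0.49996602 -0.17000145  0.06366385] [ 0.36150538 -0.34992921  0.04836567]
```

The lid is shut: its normal is vertical and its top is at 56 mm. Hasp next.

```bash
python3 - <<'E'
from h import *
plan([('g',525.6,-200,165),('g',484,-70,165),('g',484,-70,126)])
th=np.linspace(1.9,0,20);r=np.linspace(48,54,20)
y=-152-r*np.cos(th)+4*np.sin(th)+11;z=56+r*np.sin(th)+4*np.cos(th)+25
print(y[0],z[0],y[-1],z[-1]);print(np.c_[-np.diff(y),-np.diff(z)].round(1).tolist())
E
python3 -m pendant '{"slide":[[0,0,-24],[0,0,-30],[0,0,-30],[26,-8,0],[26,-8,0],[26,-8,0],[26,-9,0],[26,-9,0],[0,0,0],[0,0,0]],"turn":[[0,0,0],[0,0,0],[0,0,0],[0,0,0],[0,0,0],[0,0,0],[0,0,0],[0,0,0],[0,0,0],[0,0,0]],"fingers":[0,0,0,0,0,0,0,0,0,0]}' | tail -c 250
python3 - <<'E'
from h import *
plan([('g',484,-70,126),('g',484,-118,126)])
for n in("top","scene"):
    c=cam(n);P=cloud(c);m=(P[...,0]>.44)&(P[...,0]<.53)&(P[...,1]<-.11)&(P[...,1]>-.155)&(P[...,2]>.06)&(P[...,2]<.14)&(c["depth"]>0)
    q=P[m];print(n,len(q),q.min(0),q.max(0),np.median(q,0))
    if n=="top": save(c,"pics/top6.png",4,(200,160,390,260))
E
```

```text
t 40.05 p [ 0.5256 -0.1998  0.0808] R [[-0.021, 1.0, 0.0], [1.0, 0.021, -0.001], [-0.001, 0.0, -1.0]] w 0.0001 gf 13.3 F [-8.1  2.2 27.2]
yaw 91.2 tilt [ 0.     -0.0013]
slide [ -0.2   0.  -84.2] norm 84
slide [130.8 -38.9  -0. ] norm 136
slide [ 0.  0. 39.] norm 39
-121.69690043980219 125.12924594154187 -195.0 85.0
[[4.4, -2.0], [4.6, -1.6], [4.8, -1.1], [4.9, -0.6], [5.0, -0.1], [5.0, 0.4], [5.0, 0.9], [4.9, 1.4], [4.8, 1.9], [4.6, 2.4], [4.3, 2.8], [4.0, 3.3], [3.7, 3.7], [3.3, 4.1], [2.9, 4.4], [2.5, 4.7], [2.0, 5.0], [1.5, 5.2], [1.0, 5.3]]
clock: 41.05
tool_pos: [0.4806, -0.0706, 0.1624]
ee_rot: [[-0.022, 1.0, 0.0], [1.0, 0.022, -0.0], [-0.0, 0.0, -1.0]]
wrist_force: [0.1, -1.0, -0.3]
width: 0.0003
grip_force: 0.0
t 41.05 p [ 0.4806 -0.0706  0.1624] R [[-0.022, 1.0, 0.0], [1.0, 0.022, -0.0], [-0.0, 0.0, -1.0]] w 0.0003 gf 0.0 F [ 0.1 -1.  -0.3]
yaw 91.27 tilt [ 0.0002 -0.0004]
slide [ 0.5  3.4 36.4] norm 37
slide [-48.   -1.1   0. ] norm 48Traceback (most recent call last):
  File "<stdin>", line 5, in <module>
    return umr_minimum(a, axis, None, out, keepdims, initial, where)
ValueError: zero-size array to reduction operation minimum which has no identity
```

```bash
python3 - <<'E'
import numpy as np
th=np.linspace(1.9,0.1,19);r=np.linspace(48,64,19)
y=-152-r*np.cos(th)+4*np.sin(th)+11;z=56+r*np.sin(th)+4*np.cos(th)+25
print(y[0],z[0],y[9],z[9],y[-1],z[-1]);print(np.c_[-np.diff(y),-np.diff(z)].round(1).tolist())
E
python3 -m pendant '{"slide":[[0,3,18],[0,0,18],[-14,0,0],[-14,0,0],[-12,0,0],[-6,0,0],[-6,0,0],[0,0,0]],"turn":[[0,0,0],[0,0,0],[0,0,0],[0,0,0],[0,0,0],[0,0,0],[0,0,0],[0,0,0]],"fingers":[0,0,0,0,0,0,0,0]}' | tail -c 250; python3 -c "
from h import *
plan([])
c=cam('scene');P=cloud(c);m=(P[...,0]>.44)&(P[...,0]<.53)&(P[...,1]<-.11)&(P[...,1]>-.175)&(P[...,2]>.06)&(P[...,2]<.14)&(c['depth']>0)
q=P[m];print(len(q),q.min(0),q.max(0))"
```

```text
-121.69690043980219 125.12924594154187 -167.89104518938424 130.28358437271476 -204.28093291120632 91.36935532650911
[[4.3, -2.6], [4.6, -2.1], [4.9, -1.7], [5.1, -1.2], [5.3, -0.7], [5.4, -0.1], [5.5, 0.5], [5.5, 1.1], [5.5, 1.6], [5.3, 2.2], [5.2, 2.8], [4.9, 3.4], [4.6, 3.9], [4.2, 4.4], [3.8, 4.9], [3.3, 5.4], [2.8, 5.8], [2.2, 6.1]]
clock: 41.9
tool_pos: [0.4849, -0.1236, 0.1266]
ee_rot: [[-0.02, 1.0, 0.001], [1.0, 0.02, -0.0], [-0.0, 0.001, -1.0]]
wrist_force: [0.1, 0.2, 0.7]
width: 0.0001
grip_force: 0.0
t 41.9 p [ 0.4849 -0.1236  0.1266] R [[-0.02, 1.0, 0.001], [1.0, 0.02, -0.0], [-0.0, 0.001, -1.0]] w 0.0001 gf 0.0 F [0.1 0.2 0.7]
yaw 91.13 tilt [ 0.0007 -0.0004]
121 [ 0.44066456 -0.17485586  0.06020745] [ 0.5139758  -0.11457006  0.1327633 ]
```

```bash
python3 -m pendant '{"slide":[[-4.3,0,-2.6],[-4.6,0,-2.1],[-4.9,0,-1.7],[-5.1,0,-1.2],[-5.3,0,-0.7],[-5.4,0,0],[-5.5,0,0.5],[-5.5,0,1.1],[-5.5,0,1.6],[-5.3,0,2.2],[-5.2,0,2.8],[-4.9,0,3.4],[-4.6,0,3.9],[-4.2,0,4.4],[-3.8,0,4.9],[-3.3,0,5.4],[-2.8,0,5.8],[-2.2,0,5],[0,0,0]],"turn":[[0,0,0],[0,0,0],[0,0,0],[0,0,0],[0,0,0],[0,0,0],[0,0,0],[0,0,0],[0,0,0],[0,0,0],[0,0,0],[0,0,0],[0,0,0],[0,0,0],[0,0,0],[0,0,0],[0,0,0],[0,0,0],[0,0,0]],"fingers":[0,0,0,0,0,0,0,0,0,0,0,0,0,0,0,0,0,0,0]}' | tail -c 250
python3 - <<'E'
from h import *
plan([('g',485,-207,85)])
c=cam('scene');save(c,"pics/sc6.png",6,(150,140,270,230))
E
```

```text
clock: 43.85
tool_pos: [0.4859, -0.2053, 0.0928]
ee_rot: [[-0.021, 1.0, -0.001], [1.0, 0.021, 0.0], [0.0, -0.001, -1.0]]
wrist_force: [0.3, -0.1, 0.8]
width: 0.0
grip_force: 0.0
t 43.85 p [ 0.4859 -0.2053  0.0928] R [[-0.021, 1.0, -0.001], [1.0, 0.021, 0.0], [0.0, -0.001, -1.0]] w 0.0 gf 0.0 F [ 0.3 -0.1  0.8]
yaw 91.18 tilt [-0.0012  0.0001]
slide [-1.7 -1.   7.8] norm 8
```

View pics/sc6.png

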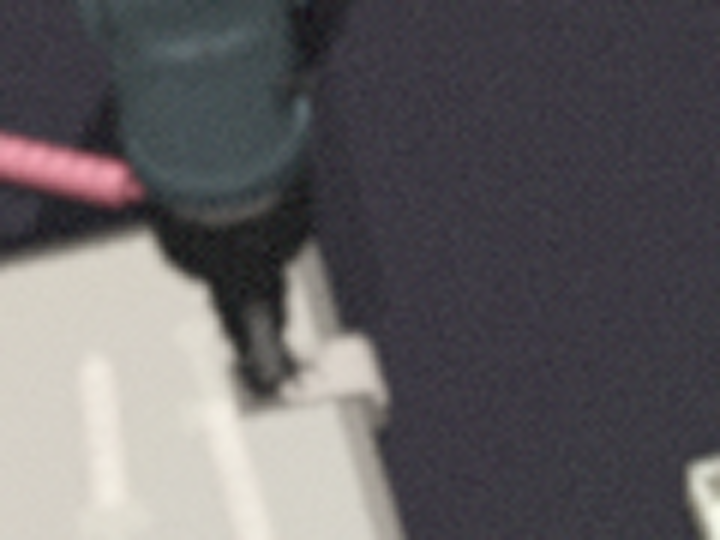

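The hasp (350,375) is folded nearly flat under the fingertips at (270,380). I'll press it home.

```bash
python3 -m pendant '{"slide":[[-1,0,3],[0,0,3],[0,0,2],[0,0,1],[0,0,0]],"turn":[[0,0,0],[0,0,0],[0,0,0],[0,0,0],[0,0,0]],"fingers":[0,0,0,0,0]}' | tail -c 250;python3 -m pendant '{"slide":[[0,0,1],[0,0,1],[0,0,0]],"turn":[[0,0,0],[0,0,0],[0,0,0]],"fingers":[0,0,0]}' | tail -c 250
```

```text
clock: 44.4
tool_pos: [0.4869, -0.2062, 0.0864]
ee_rot: [[-0.021, 1.0, 0.0], [1.0, 0.021, -0.001], [-0.001, 0.0, -1.0]]
wrist_force: [-6.1, 0.8, 21.3]
width: -0.0002
grip_force: 10.9
clock: 44.7
tool_pos: [0.4871, -0.2063, 0.0859]
ee_rot: [[-0.021, 1.0, 0.0], [1.0, 0.021, -0.002], [-0.002, 0.0, -1.0]]
wrist_force: [-10.2, 2.3, 39.2]
width: -0.0002
grip_force: 19.4
```

```bash
python3 -m pendant '{"slide":[[0,0,-15],[0,0,-30],[0,0,-40],[0,0,-40],[-20,-25,-20],[-20,-35,0],[-20,-35,0],[-20,-35,0],[0,0,0],[0,0,0]],"turn":[[0,0,0],[0,0,0],[0,0,0],[0,0,0],[0,0,0],[0,0,0],[0,0,0],[0,0,0],[0,0,0],[0,0,0]],"fingers":[0,0,0,0,0,0,0,0,0,0]}' | tail -c 250
python3 - <<'E'
from h import *
ims=[]
for n,b in(("top",(185,100,335,250)),("scene",(150,130,300,280))):
    c=cam(n);P=cloud(c)
    ims.append(cv2.resize(c["image"][b[1]:b[3],b[0]:b[2],::-1],(400,400),interpolation=cv2.INTER_CUBIC))
    m=(abs(P[...,0]-.484)<.012)&(P[...,1]<-.195)&(P[...,1]>-.214)&(c["depth"]>0);print(n,"hasp end z",np.median(P[m][:,2]),m.sum())
    m=(P[...,0]>.38)&(P[...,0]<.45)&(P[...,1]<-.165)&(P[...,1]>-.35)&(c["depth"]>0);q=P[m];print("lid",np.median(q[:,2]),np.polyfit(q[:,1],q[:,2],1))
cv2.imwrite("pics/fin.png",np.hstack(ims))
E
```

```text
clock: 45.7
tool_pos: [0.3576, -0.2891, 0.2277]
ee_rot: [[-0.019, 1.0, 0.0], [1.0, 0.019, -0.0], [-0.0, 0.0, -1.0]]
wrist_force: [0.2, -0.6, 0.0]
width: 0.0
grip_force: 0.0
top hasp end z 0.0629893787502473 38
lid 0.05808119765881434 [-1.36520025 -0.14642534]
scene hasp end z 0.06265004605557696 42
lid 0.41819903829214045 [-1.84940707 -0.16712045]
```

View pics/fin.png

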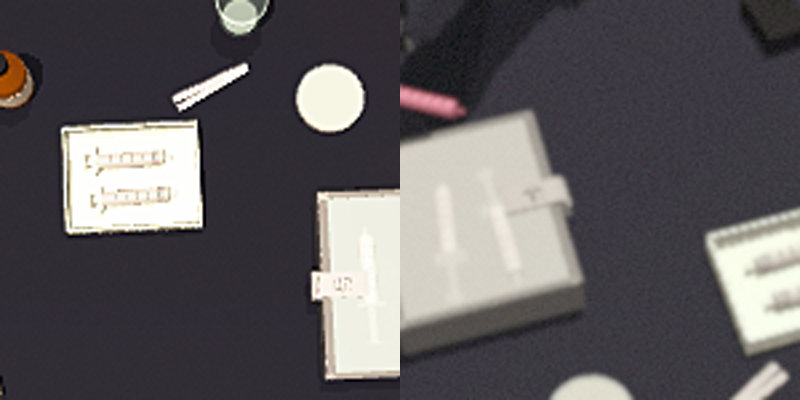

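Run:
```python
from h import *
for n in("top","scene"):
    Z=[];L=[]
    for k in range(3):
        c=cam(n);P=cloud(c);ok=c["depth"]>0
        m=ok&(abs(P[...,0]-.484)<.010)&(P[...,1]<-.15)&(P[...,1]>-.215)&(P[...,2]<.09);Z.append(P[m])
        m=ok&(P[...,0]>.52)&(P[...,0]<.58)&(P[...,1]<-.17)&(P[...,1]>-.35)&(P[...,2]<.09);L.append(P[m])
    q=np.vstack(Z);l=np.vstack(L)
    for a in range(-215,-150,8):
        s=q[(q[:,1]*1000>=a)&(q[:,1]*1000<a+8)]
        if len(s):print(a,round(np.median(s[:,2])*1000,1),len(s),end=" | ")
    print("\n",n,"lid median",np.median(l[:,2]),"slope",np.polyfit(l[:,1],l[:,2],1)[0])
```

```text
-215 61.8 50 | -207 62.1 37 | -199 57.3 43 | -191 62.8 47 | -183 61.2 36 | -175 60.8 43 | -167 62.1 47 | -159 57.0 49 | -151 51.2 12 | 
 top lid median 0.05596998447387992 slope 0.001433441649341735
-215 62.0 46 | -207 62.1 43 | -199 60.1 50 | -191 61.7 47 | -183 60.6 45 | -175 62.5 45 | -167 61.8 45 | -159 58.0 56 | -151 28.7 8 | 
 scene lid median 0.05597500657436132 slope 0.0014438169979278115
```

```bash
python3 -c "
from h import *
print(job.finish_job())"
```

```text
the job is handed in; nothing more can be done
None
```

The job is handed in: the isolator handle is off with its hole over the tab's to about 1 mm, two pulled-out syringes are in the case and two pushed-in ones in the tray, and the lid is shut with the hasp flat over the staple, after about 46 s on the robot's clock.

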